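# Load, activate and start the cartridge incubator

### The arm

A 6-joint arm with a two-finger parallel gripper is mounted at the origin on a cart in front of the work surface, level with it; the furniture and walls round the work are solid. World frame = base frame: x ahead of the robot, y to its left, z up, the work surface at z = 0. Lengths are in mm, angles in rad, forces in N, time in s.
With the tool pointing down it reaches from about 400 to 925 mm from the base axis. Payload 12.5 kg.
Tool frame: the origin (TCP) lies at the very end of the fingers, on their centre line; the grasp point (between the pads) lies 19 mm behind it; z points along the fingers, y is the direction in which the jaws open and shut (so a half turn about z gives the same grasp; the last joint's range is limited). The gripper opens to 95 mm and grips with 3 to 60 N. Pads are 20 mm wide; open, the fingers measure 119 mm over their backs; the gripper's body (75 mm by 180 mm) begins 59 mm behind the grasp point.
Start: joints at [-1.316, 0.491, 1.559, -0, 1.092, -0.106], TCP at [220.663, -584.771, 190.561] pointing down, gripper open.
Joint ranges: [-3.1, 3.1], [-0.84, 2.19], [0.05, 2.79], [-1.13, 4.28], [0.06, 2.93], [-2.69, 2.69]. Speed limits (rad/s): [2.22, 2.22, 2.79, 3.14, 3.14, 3.14].

### API

Orientations are given as [roll, pitch, yaw] about the fixed x, y, z axes, in that order (R = Rz(yaw) Ry(pitch) Rx(roll)).
In Python, from cell import env gives the robot as it stands.
- The arm moves only by the shell command python3 -m pendant 'ROWS'. ROWS is JSON, a list that holds one entry, the list of rows, each a list of 5 numbers: the opening, from 0 (shut) to 1 (fully open), then the shift along the tool's x, y, z in m, then the turn about the tool's z in rad. A call has exactly 8 rows; each row is the pose to reach, as a shift and turn from the pose commanded when the call began, along the tool's axes at that moment; what a row does not reach only later rows make up. A row lasts 1/10 s, in which the tool goes at most 50 mm and 8.59 degrees, less where a joint would pass 70% of its speed; a pose out of reach is approached as far as the arm can. A call with a gripper value outside its range is refused whole. The fingers move at their own pace and stop on an object; the grip force is fixed at half the most. Time passes only in rows, so rows that repeat a pose let the fingers close, or fill a call up. It gives the time, the measured TCP pose, the force and the opening at its end, in the units of the state.
- env.state(): the state, without advancing time (a new reading comes with each control period).
- env.read_camera(name): name is "side" or "top" or "wrist"; returns a dict with "image" (400x640x3 uint8, blue, green, red), "range_z" (400x640 float32, mm along the optical axis (not along the pixel's ray), 0 where there is no reading), "fx", "fy", "cx", "cy" (pixels), "dist" ([k1, k2, p1, p2, k3] as OpenCV has them; the pictures are not rectified), "rvec" (rotation vector, rad) and "tvec" (3), from world to camera coordinates, as OpenCV has them; the wrist camera has in their place "tool_from_camera" (4x4, takes a point from camera to tool coordinates, whose origin is the TCP and whose axes are the flange's). Camera axes: x right, y down, z forward; pixel columns grow to the right and rows downward; lengths in mm; the calibration is good to about 2 mm. A picture is of the moment at which its call begins: read the wrist's pose just before it.
- env.job_done(): hands the job in, once; it reports no verdict.
The state is a dict: "t": time; "joints": joint angles; "qvel": joint speeds; "tau": joint torques, N m; "eef_pos": TCP position; "tcp_rot": TCP orientation; "ft_force": force on the tool from outside, world axes, zero at the start; "moment": the same for the moment, N m; "opening": opening from 0.0 (shut) to 1.0 (fully open).
Only numpy, scipy, OpenCV 4.12 (cv2) and the standard library are available. Lean on these libraries where they do the work, as an engineer would, in place of code of your own. Each camera call takes 0.05 s, during which the arm holds its last target. There are 200 camera calls.

### The job

Load the loose test cartridges into the incubator: lay each one flat in the pocket of its own colour, which takes it only one way round, and there drive its white plug in with the orange automatic punch, pressing straight down on the port until the punch's spring trips. When every plug is driven, stand the punch back in its stand, and only then start the run by twisting the black start knob clockwise to its stop and letting it spring back. Do not disturb the timer and the marker pen.

Things in the scene. Friction and masses are not known exactly. Their poses are not given: they have to be found in the camera images.
- cart_blue: loose blue test cartridge, 60 g (None if absent). Origin: centre of its underside, z up. White body 60 (x) x 42 (y) x 14 high; blue key tongue 12 wide, 14 high, sticks out 14 mm from the +x end, 14 mm to the cartridge's +y side. Take it by the raised square blue port on its middle: 28 x 28, flat sides along x and y, from z = 14 to its rim at z = 34, with a 13 x 13 opening for the plug
- plug_blue (a joint): white round plug, 11.6 across, in the blue port; 0 = as supplied, top 0.6 mm below the rim; grows as it is driven down (m), at most 5 mm; stays where it is pushed (3 N). One full stroke of the punch drives it about 2.9 mm. None if absent
- pocket_blue (a point): middle of the floor of the blue pocket in the incubator's nest, marked by a bar of its colour on its -x side. A seated cartridge's origin and axes coincide with this point's. The pocket is 8 mm deep, cut to the blue cartridge's outline and tongue with 1.8 mm play all round; it accepts no other cartridge and no other way round
- cart_green: loose green test cartridge, 60 g (None if absent). Origin: centre of its underside, z up. White body 60 (x) x 42 (y) x 14 high; green key tongue 12 wide, 14 high, sticks out 14 mm from the +x end, 5 mm to the +y side. Take it by the raised square green port on its middle: 28 x 28, flat sides along x and y, from z = 14 to its rim at z = 34, with a 13 x 13 opening for the plug
- plug_green (a joint): white round plug, 11.6 across, in the green port; 0 = as supplied, top 0.6 mm below the rim; grows as it is driven down (m), at most 5 mm; stays where it is pushed (3 N). One full stroke of the punch drives it about 2.9 mm. None if absent
- pocket_green (a point): middle of the floor of the green pocket in the incubator's nest, marked by a bar of its colour on its -x side. A seated cartridge's origin and axes coincide with this point's. The pocket is 8 mm deep, cut to the green cartridge's outline and tongue with 1.8 mm play all round; it accepts no other cartridge and no other way round
- cart_amber: loose amber test cartridge, 60 g (None if absent). Origin: centre of its underside, z up. White body 60 (x) x 42 (y) x 14 high; amber key tongue 12 wide, 14 high, sticks out 14 mm from the +x end, 5 mm to the -y side. Take it by the raised square amber port on its middle: 28 x 28, flat sides along x and y, from z = 14 to its rim at z = 34, with a 13 x 13 opening for the plug
- plug_amber (a joint): white round plug, 11.6 across, in the amber port; 0 = as supplied, top 0.6 mm below the rim; grows as it is driven down (m), at most 5 mm; stays where it is pushed (3 N). One full stroke of the punch drives it about 2.9 mm. None if absent
- pocket_amber (a point): middle of the floor of the amber pocket in the incubator's nest, marked by a bar of its colour on its -x side. A seated cartridge's origin and axes coincide with this point's. The pocket is 8 mm deep, cut to the amber cartridge's outline and tongue with 1.8 mm play all round; it accepts no other cartridge and no other way round
- cart_red: loose red test cartridge, 60 g (None if absent). Origin: centre of its underside, z up. White body 60 (x) x 42 (y) x 14 high; red key tongue 12 wide, 14 high, sticks out 14 mm from the +x end, 14 mm to the -y side. Take it by the raised square red port on its middle: 28 x 28, flat sides along x and y, from z = 14 to its rim at z = 34, with a 13 x 13 opening for the plug
- plug_red (a joint): white round plug, 11.6 across, in the red port; 0 = as supplied, top 0.6 mm below the rim; grows as it is driven down (m), at most 5 mm; stays where it is pushed (3 N). One full stroke of the punch drives it about 2.9 mm. None if absent
- pocket_red (a point): middle of the floor of the red pocket in the incubator's nest, marked by a bar of its colour on its -x side. A seated cartridge's origin and axes coincide with this point's. The pocket is 8 mm deep, cut to the red cartridge's outline and tongue with 1.8 mm play all round; it accepts no other cartridge and no other way round
- incubator: white incubator, 140 (x) x 320 (y), fixed; origin: centre of its underside. Aluminium nest surface 44 mm, pocket floors 36 mm above the worktop; pockets in a row 56 mm apart from +y to -y: blue, green, amber, red; dark console with a small screen and the start knob at the -y end
- punch: orange automatic punch, 330 g, standing in its stand. Origin: centre of its foot, z up. Steel sleeve 20 across, z = 0 to 26; black flange 34 across, z = 26 to 31; orange barrel 20 x 20 with flat sides along its x and y, z = 31 to 115 (grip it here, about z = 75); cap to 121. A stylus hides in the sleeve, its point 4 mm above the foot
- punch_core (a joint): how far the punch's core, which carries sleeve and stylus, is pushed into the barrel against the main spring (m): 0 = at rest; 9 N at first, 0.9 N more per mm, stop at 13 mm. With the foot centred on a port's rim within 3 mm, press the barrel straight down: after about 8 mm, at about 15 N, the sear trips and the core snaps down again; up to 17 mm is safe
- punch_sleeve (a joint): how far the sleeve is pushed into the core (m): up to about 2 mm while the spring is being loaded; when the sear trips it jumps to its stop at 7.5 mm, so that the stylus stands 3.5 mm out of the foot and drives the plug. Lifted off the work, it springs back to 0 and the punch is ready again
- stand_mouth (a point): mouth of the upright bore in the dark punch stand (block 66 x 66 on a foot 84 x 84, fixed), 40 mm above the worktop; bore 26 across, open down to 6 mm above the worktop. The standing punch has its flange on the block's top and its origin 26 mm below this point, any yaw
- start_knob (a joint): black start knob on the incubator's console; 0 = rest, grows clockwise seen from above; spring-return, stop at 1.05 rad; takes 0.06 Nm at rest, 0.18 Nm at the stop; springs back to 0 when let go
- knob_grip (a point): on the start knob's upright axis at the height to grip, turns with the knob. The grip is an upright bar 44 long, 14 thick, lying at rest along this point's y (the incubator's y); its top is 11 mm above this point; a disc 48 across lies 18 mm below it
- timer: bystander: white lab timer lying flat, 64 x 66 x 20; origin: centre of its underside. Leave it alone.
- marker_blue: bystander: white and blue marker pen lying flat, 18 x 135 (y) x 18; origin: centre of its underside. Leave it alone.

How it is judged (in metres and radians):
On the way, in this order (a step that is already met when the one before it is completed fails the run):
1. every cartridge lies in its own pocket with its plug driven in (horizontal distance between cart_blue and pocket_blue below 0.004 m and z of cart_blue in the frame of pocket_blue below 0.003 m and angle between the x axis of cart_blue and the x axis of pocket_blue, either way round below 0.12 rad and angle between each of cart_blue, cart_green, cart_amber, cart_red's own z axis and vertical below 0.08 rad and value of joint each of plug_blue, plug_green, plug_amber, plug_red above 0.0015 m and linear speed of each of cart_blue, cart_green, cart_amber, cart_red below 0.02 m/s and horizontal distance between cart_green and pocket_green below 0.004 m and z of cart_green in the frame of pocket_green below 0.003 m and angle between the x axis of cart_green and the x axis of pocket_green, either way round below 0.12 rad and horizontal distance between cart_amber and pocket_amber below 0.004 m and z of cart_amber in the frame of pocket_amber below 0.003 m and angle between the x axis of cart_amber and the x axis of pocket_amber, either way round below 0.12 rad and horizontal distance between cart_red and pocket_red below 0.004 m and z of cart_red in the frame of pocket_red below 0.003 m and angle between the x axis of cart_red and the x axis of pocket_red, either way round below 0.12 rad), for 0.1 s.
2. the start knob is turned to its stop, with the punch in its stand and the plugs driven (value of joint start_knob above 0.98 rad and horizontal distance between punch and stand_mouth below 0.006 m and z of punch in the frame of stand_mouth below -0.021 m and angle between punch's own z axis and vertical below 0.1 rad and value of joint each of plug_blue, plug_green, plug_amber, plug_red above 0.0015 m), for 0.1 s.
At the end, for the whole second after the job is handed in: each cartridge present rests in the pocket of its colour (within 4 mm sideways, 3 mm in height, 0.12 rad), plug driven 1.5 mm or more; the punch stands in its stand (within 6 mm of the bore's axis, flange within 5 mm of the top, upright); the knob is within 0.08 rad of rest (all of step 1 and horizontal distance between punch and stand_mouth below 0.006 m and z of punch in the frame of stand_mouth below -0.021 m and angle between punch's own z axis and vertical below 0.1 rad and value of joint start_knob below 0.08 rad and linear speed of punch below 0.02 m/s); the robot touches nothing.
It fails at once if the timer or the marker pen is moved more than 3 cm (distance of any of timer, marker_blue from where it was at the start of the episode above 0.03 m).
It fails at once if a plug is driven while its cartridge is not in its pocket ((velocity of joint plug_blue above 0.01 m/s and (horizontal distance between cart_blue and pocket_blue above 0.008 m or z of cart_blue in the frame of pocket_blue above 0.006 m)) or (velocity of joint plug_green above 0.01 m/s and (horizontal distance between cart_green and pocket_green above 0.008 m or z of cart_green in the frame of pocket_green above 0.006 m)) or (velocity of joint plug_amber above 0.01 m/s and (horizontal distance between cart_amber and pocket_amber above 0.008 m or z of cart_amber in the frame of pocket_amber above 0.006 m)) or (velocity of joint plug_red above 0.01 m/s and (horizontal distance between cart_red and pocket_red above 0.008 m or z of cart_red in the frame of pocket_red above 0.006 m))).
It fails at once if the knob is turned to start before every plug is driven (value of joint start_knob above 0.8 rad and value of joint any of plug_blue, plug_green, plug_amber, plug_red below 0.0015 m).
Of cart_blue, cart_green, cart_amber, cart_red only 3 to 4 are there at a start; the rules pass over those that are not, and their reading is None.
At some moment in a run one of cart_blue, cart_green, cart_amber, cart_red may be knocked a few centimetres aside while the robot is not near it.
It also fails if it takes over 210 s, if anything falls off the work surface, if the arm or the gripper's body presses on something with over 40 N, if the wrist force passes 120 N, or if a joint passes its speed limit or range.

## Working session

There is one attempt and no reset: what is moved stays moved. The work goes in short steps, Python scripts to look and compute and a shell command to move; the robot and the scene stay as the last step left them, time stands still between calls to the robot, and variables do not carry over. Pictures are saved under pics/ and viewed, about 12 in all and at most 16, crops included, and the job is handed in when it is done.

```bash
ls; mkdir -p pics; cat > h.py <<'E'
import numpy as np, cv2
from cell import env
def cam(n):
    s=env.state(); c=env.read_camera(n)
    K=np.array([[c['fx'],0,c['cx']],[0,c['fy'],c['cy']],[0,0,1.]]); D=np.array(c['dist'],float)
    if n=='wrist':
        from scipy.spatial.transform import Rotation as R
        T=np.eye(4); T[:3,:3]=R.from_euler('xyz',s['tcp_rot']).as_matrix(); T[:3,3]=s['eef_pos']
        W=T@np.array(c['tool_from_camera'])
    else:
        Rm=cv2.Rodrigues(np.array(c['rvec'],float))[0]; W=np.eye(4); W[:3,:3]=Rm.T; W[:3,3]=-Rm.T@np.array(c['tvec'],float).ravel()
    return c['image'],c['range_z'],K,D,W
def ray(uv,z,K,D,W):
    uv=np.asarray(uv,np.float64).reshape(-1,1,2); p=cv2.undistortPoints(uv,K,D).reshape(-1,2)
    d=np.c_[p,np.ones(len(p))]@W[:3,:3].T; o=W[:3,3]
    return o+d*((z-o[2])/d[:,2])[:,None]
def cloud(rz,K,D,W):
    h,w=rz.shape; u,v=np.meshgrid(np.arange(w),np.arange(h))
    p=cv2.undistortPoints(np.stack([u,v],-1).reshape(-1,1,2).astype(np.float64),K,D).reshape(-1,2)
    P=np.c_[p,np.ones(len(p))]*rz.reshape(-1,1)
    return (P@W[:3,:3].T+W[:3,3]).reshape(h,w,3)
E
python3 - <<'E'
from h import *
print(env.state())
for n in('top','side'):
    im,rz,K,D,W=cam(n); cv2.imwrite(f'pics/{n}0.png',im); print(n,W.round(3),K[0,0])
E
```

```text
pics
{'t': 0.0, 'joints': array([-1.31559021e+00,  4.91556269e-01,  1.55943215e+00,  6.44167445e-06,
        1.09169442e+00, -1.05633632e-01]), 'qvel': array([-1.11202533e-04,  8.31851168e-04, -5.48448807e-05, -1.61349791e-04,
       -5.19176374e-04, -2.00193757e-04]), 'tau': array([ 2.11036306e-03, -6.12627554e+01, -2.58183521e+01,  6.94017811e-02,
        4.81487147e-02, -8.67012932e-05]), 'eef_pos': array([ 220.59971694, -584.49628653,  189.96976344]), 'tcp_rot': array([-3.14050915e+00, -1.20627232e-04,  3.60836715e-01]), 'ft_force': array([ 0.03227676,  0.96862698, -0.01004267]), 'moment': array([-0.03358242, -0.01374048,  0.04395931]), 'opening': 0.9990373680464235}
top [[-7.300000e-02 -9.770000e-01  2.010000e-01  3.369350e+02]
 [-9.970000e-01  7.200000e-02 -1.000000e-02  2.332100e+01]
 [-5.000000e-03 -2.010000e-01 -9.800000e-01  1.022192e+03]
 [ 0.000000e+00  0.000000e+00  0.000000e+00  1.000000e+00]] 377.96145142356323
side [[-4.820000e-01 -7.570000e-01  4.410000e-01 -6.166500e+01]
 [-8.760000e-01  4.240000e-01 -2.300000e-01  2.963340e+02]
 [-1.300000e-02 -4.970000e-01 -8.680000e-01  1.236192e+03]
 [ 0.000000e+00  0.000000e+00  0.000000e+00  1.000000e+00]] 404.6922133437901
```

View pics/top0.png

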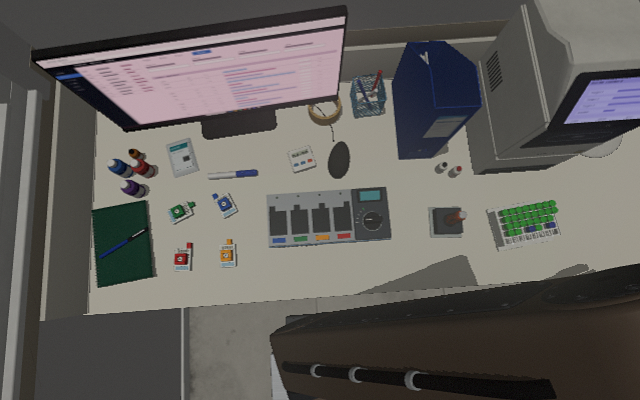

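View pics/side0.png

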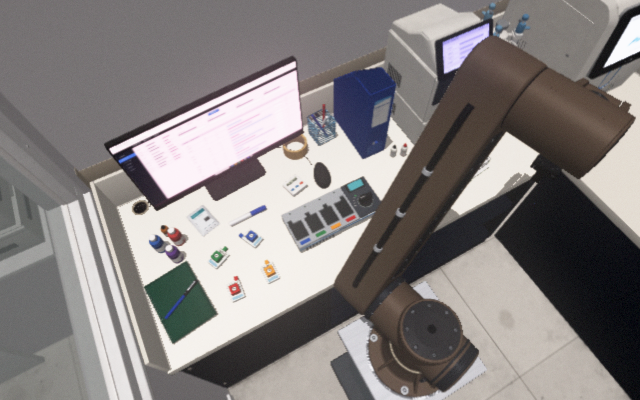

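Top view: four cartridges (green 180,211; blue 224,205; red 182,258; amber 228,254), incubator around (328,218) with knob (372,220), stand and punch (448,220). The pen (232,174) and timer (302,158) are clear of the work, though the white device at (183,157) could also be the timer. Rough numbers next.

```bash
python3 - <<'E'
from h import *
im,rz,K,D,W=cam('top'); P=cloud(rz,K,D,W); hsv=cv2.cvtColor(im,cv2.COLOR_BGR2HSV)
R={'blue':(100,125),'green':(50,85),'amber':(10,25),'red':(170,190)}
Hh=hsv[...,0].astype(int)
for n,(a,b) in R.items():
    m=(((Hh>=a)&(Hh<=b))|((Hh+180>=a)&(Hh+180<=b)))&(hsv[...,1]>110)&(hsv[...,2]>70)
    m[:130]=0;m[300:]=0
    k,l,st,ce=cv2.connectedComponentsWithStats(m.astype(np.uint8))
    for i in range(1,k):
        if st[i,4]>15:
            z=np.median(P[l==i][:,2]); p=ray(ce[i],z,K,D,W)[0]; print(n,st[i].tolist(),ce[i].round(1),'med z',z.round(1),p.round(1))
for q in [(268,193),(355,189),(391,239),(268,247),(372,220),(302,158),(183,157),(430,207),(446,215),(456,214)]:
    print(q,P[q[1],q[0]].round(1))
E
```

```text
blue [109, 159, 12, 13, 65] [115.9 165.8] med z 69.5 [655.4 528.3  69.5]
blue [236, 170, 21, 7, 100] [245.8 172.6] med z 17.1 [626.8 198.3  17.1]
blue [213, 194, 5, 5, 18] [214.7 195.7] med z 14.6 [568.5 285.5  14.6]
blue [218, 197, 13, 13, 77] [223.9 203.3] med z 33.9 [541.6 256.4  33.9]
blue [550, 222, 5, 5, 22] [551.9 224.2] med z 73.5 [ 418.8 -575.7   73.5]
blue [530, 226, 6, 6, 25] [532.1 228.3] med z 72.7 [ 412.3 -524.7   72.7]
blue [273, 238, 12, 5, 49] [278.5 240. ] med z 44.3 [432.6 115.7  44.3]
blue [99, 240, 29, 18, 95] [113.  248.5] med z 20.3 [444.7 554.8  20.3]
green [502, 200, 56, 29, 787] [529.3 214.2] med z 72.1 [ 448.5 -524.7   72.1]
green [188, 203, 6, 4, 18] [190.6 204.4] med z 13.0 [549.6 352.   13. ]
green [171, 205, 12, 13, 70] [176.7 211. ] med z 33.9 [530.  382.1  33.9]
green [535, 225, 7, 5, 30] [538.3 227. ] med z 71.8 [ 414.4 -541.3   71.8]
green [508, 229, 14, 7, 70] [514.3 231.9] med z 72.2 [ 406.6 -478.8   72.2]
green [295, 237, 12, 4, 36] [299.8 238.2] med z 44.6 [433.1  60.4  44.6]
amber [129, 149, 8, 8, 31] [133.5 153.1] med z 44.5 [696.2 495.3  44.5
[... 218 characters left out ...]
3]
red [131, 159, 14, 14, 71] [138.5 166.2] med z 69.3 [649.9 469.4  69.3]
red [455, 211, 10, 10, 31] [458.3 216.1] med z 122.9 [ 450.2 -325.4  122.9]
red [338, 233, 12, 6, 51] [343.4 235.5] med z 44.8 [431.6 -52.5  44.8]
red [187, 243, 4, 5, 20] [188.5 245. ] med z 13.9 [439.8 357.9  13.9]
red [175, 254, 11, 11, 94] [179.8 258.8] med z 33.5 [403.8 374.1  33.5]
(268, 193) [568.1 141.6   2.2]
(355, 189) [552.4 -94.   44.2]
(391, 239) [ 4.172e+02 -1.831e+02  1.000e-01]
(268, 247) [420.2 149.1  -1. ]
(372, 220) [ 461.4 -124.3   83.3]
(302, 158) [657.6  41.   15.5]
(183, 157) [686.  372.1  13. ]
(430, 207) [ 496.  -298.5    3.2]
(446, 215) [ 465.6 -324.5   43.6]
(456, 214) [ 457.  -324.1  113.8]
```

```bash
cat >> h.py <<'E'
def to(x,y,z,yaw):
    "shift in tool axes (m) and turn to reach a world pose, tool down"
    s=env.state(); a=s['tcp_rot'][2]; d=np.array([x,y,z])-s['eef_pos']; c,n=np.cos(a),np.sin(a)
    print('shift',np.round([(d[0]*c+d[1]*n)/1e3,(d[0]*n-d[1]*c)/1e3,-d[2]/1e3],4),'turn',round(-((yaw-a+np.pi)%(2*np.pi)-np.pi),4))
def at():
    s=env.state(); print('t',round(s['t'],2),s['eef_pos'].round(1),'yaw',s['tcp_rot'].round(4),'F',np.round(s['ft_force'],1),'op',round(s['opening']*95,1),'j',s['joints'].round(2))
E
python3 - <<'E'
from h import *
print(np.array(env.read_camera('wrist')['tool_from_camera']).round(3))
to(450,-325,250,np.pi/2)
E
python3 -m pendant '[[[0.6,0.04,-0.02,-0.03,-0.15],[0.6,0.08,-0.04,-0.06,-0.3],[0.6,0.12,-0.06,-0.06,-0.45],[0.6,0.16,-0.08,-0.06,-0.6],[0.6,0.2,-0.1,-0.06,-0.75],[0.6,0.24,-0.125,-0.06,-0.9],[0.6,0.28,-0.145,-0.06,-1.05],[0.6,0.307,-0.162,-0.06,-1.2]]]'
python3 - <<'E'
from h import *
im,*_=cam('wrist'); cv2.imwrite('pics/w1.png',im); at()
E
```

```text
[[-0.00000e+00 -9.59000e-01 -2.84000e-01  7.99480e+01]
 [ 1.00000e+00  0.00000e+00 -1.00000e-03  6.00000e-01]
 [ 1.00000e-03 -2.84000e-01  9.59000e-01 -1.92777e+02]
 [ 0.00000e+00  0.00000e+00  0.00000e+00  1.00000e+00]]
shift [ 0.3063 -0.1619 -0.0598] turn -1.21
t: 1.0
eef_pos: [452.1, -322.7, 250.6]
tcp_rot: [3.141, -0.0, 1.568]
ft_force: [0.4, -0.7, -0.4]
opening: 0.6
t 1.05 [ 453.7 -320.1  250.6] yaw [ 3.1408e+00 -1.0000e-03  1.5790e+00] F [1.  2.3 0.2] op 56.9 j [-0.73  0.33  1.65  0.    1.16 -0.74]
```

View pics/w1.png

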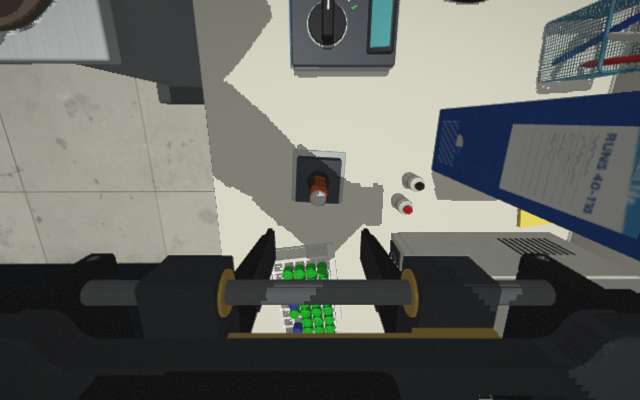

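Wrist view: punch at (318,190) upright in its stand block (295–343, 155–203), knob at (327,22), image right = +x, up = +y. Next I measure the punch here and look at the nest.

```bash
python3 - <<'E'
from h import *
im,rz,K,D,W=cam('wrist'); P=cloud(rz,K,D,W)
sub=P[100:220,270:370].reshape(-1,3)
t=sub[(abs(sub[:,2]-121)<2.5)]; print('cap',len(t),t.mean(0),np.ptp(t,0))
b=sub[(abs(sub[:,2]-40)<3)]; print('block',len(b),b.min(0),b.max(0),cv2.minAreaRect(b[:,:2].astype(np.float32)))
hs=cv2.cvtColor(im,cv2.COLOR_BGR2HSV); m=(hs[...,0]<18)&(hs[...,1]>150)&(hs[...,2]>70); m[:100]=0;m[220:]=0;m[:,:270]=0;m[:,370:]=0
o=P[m]; o=o[(o[:,2]>33)]; print('orange',len(o),np.percentile(o,[2,98],axis=0).round(1))
to(455,15,290,np.pi/2)
E
python3 -m pendant '[[[0.6,0.045,0,-0.02,0],[0.6,0.09,0,-0.04,0],[0.6,0.135,0,-0.04,0],[0.6,0.18,0,-0.04,0],[0.6,0.225,0,-0.04,0],[0.6,0.27,0,-0.04,0],[0.6,0.315,0,-0.04,0],[0.6,0.335,0,-0.04,0]]]'
python3 - <<'E'
from h import *
im,rz,K,D,W=cam('wrist'); cv2.imwrite('pics/w2.png',im); at(); np.savez('w2.npz',im=im,rz=rz,K=K,D=D,W=W)
E
```

```text
cap 27 [ 451.85343084 -323.16749594  121.20548255] [21.71119047 14.19103328  4.78237069]
block 1321 [ 418.00270075 -365.69074958   37.0116775 ] [ 486.70115782 -296.79818373   42.99584618] ((452.25677490234375, -331.3548583984375), (66.16351318359375, 65.95338439941406), 86.61161804199219)
orange 142 [[ 442.2 -334.    51.5]
 [ 462.6 -320.   126.7]]
shift [ 0.337   0.002  -0.0395] turn -0.0017
t: 1.9
eef_pos: [453.6, 12.3, 290.6]
tcp_rot: [3.141, -0.0, 1.56]
ft_force: [0.4, 0.2, -0.1]
opening: 0.599
t 1.95 [453.6  13.3 290.7] yaw [ 3.1413e+00 -6.0000e-04  1.5610e+00] F [-1.7  0.4 -0.3] op 57.0 j [-0.12  0.14  1.81  0.    1.19 -0.11]
```

View pics/w2.png

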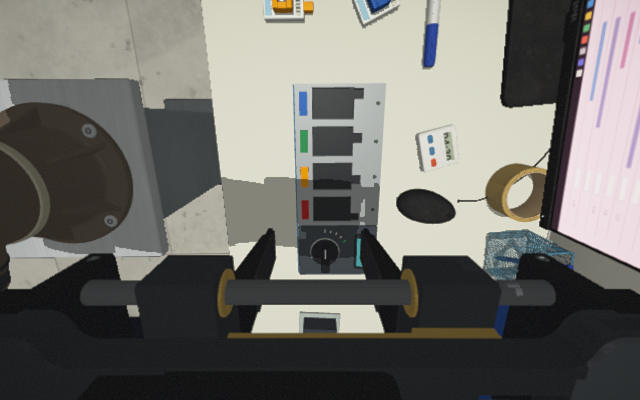

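Nest view: pockets at rows 101, 140, 176, 208 (cols ~312–363), bars on the left at col 303, knob (323,255), timer (437,147), pen (432,35) and amber cartridge (288,5). Next: pocket centres.

```bash
python3 - <<'E'
from h import *
d=np.load('w2.npz'); im,rz,K,D,W=[d[k] for k in('im','rz','K','D','W')]
P=cloud(rz,K,D,W); hs=cv2.cvtColor(im,cv2.COLOR_BGR2HSV)
dark=((hs[...,2]<75)&(hs[...,1]<90)).astype(np.uint8); dark[:80]=0; dark[222:]=0; dark[:,:308]=0; dark[:,372:]=0
k,l,st,ce=cv2.connectedComponentsWithStats(dark)
for i in range(1,k):
    if st[i,4]<100: continue
    q=P[l==i]; q=q[abs(q[:,2]-36)<4]
    v,u=np.where(l==i); o=ray(np.c_[u,v],44,K,D,W)
    print(st[i].tolist(),'floor',len(q),np.median(q[:,2]).round(1),np.percentile(q,[1,99],axis=0)[:,:2].round(1).tolist(),'rim44',np.percentile(o,[.5,99.5],axis=0)[:,:2].round(1).tolist())
    # body part only: columns of rows extents
    for x0 in (440,455,470,480):
        r=o[abs(o[:,0]-x0)<3]; print('   x',x0,'y',r[:,1].min().round(1),r[:,1].max().round(1),'mid',((r[:,1].min()+r[:,1].max())/2).round(1))
    r=o[o[:,0]>np.percentile(o[:,0],99.5)-8]; print('   tongue y',r[:,1].min(),r[:,1].max())
Hh=hs[...,0].astype(int)
for n,a,b in(('blue',100,125),('green',50,85),('amber',10,25),('red',-8,8)):
    m=(((Hh>=a)&(Hh<=b))|((Hh-180>=a)&(Hh-180<=b)))&(hs[...,1]>110)&(hs[...,2]>60); m[:80]=0;m[225:]=0;m[:,:293]=0;m[:,320:]=0
    v,u=np.where(m); o=ray(np.c_[u,v],44.5,K,D,W); print(n,len(v),((o.min(0)+o.max(0))/2)[:2].round(1),cv2.minAreaRect(o[:,:2].astype(np.float32)))
E
```

```text
[328, 88, 35, 30, 257] floor 256 35.1 [[473.7, 95.6], [522.3, 137.2]] rim44 [[472.2, 95.5], [520.8, 136.4]]Traceback (most recent call last):
  File "<stdin>", line 13, in <module>
    return umr_minimum(a, axis, None, out, keepdims, initial, where)
ValueError: zero-size array to reduction operation minimum which has no identity
```

```bash
python3 - <<'E'
from h import *
d=np.load('w2.npz'); im,rz,K,D,W=[d[k] for k in('im','rz','K','D','W')]
P=cloud(rz,K,D,W)[80:228,300:375]; 
top=P[abs(P[...,2]-44)<2.5]; print('nest z',np.median(top[:,2]))
m=((P[...,2]<40.5)&(P[...,2]>30)).astype(np.uint8); m=cv2.morphologyEx(m,cv2.MORPH_OPEN,np.ones((3,3)))
k,l,st,ce=cv2.connectedComponentsWithStats(m)
for i in range(1,k):
    if st[i,4]<150: continue
    q=P[l==i]; print(st[i].tolist(),'z',np.median(q[:,2]).round(1),np.percentile(q,[.5,99.5],axis=0)[:,:2].round(1).tolist())
    for x0 in (455,470,485):
        r=q[abs(q[:,0]-x0)<4][:,1]; print('   x',x0,np.percentile(r,[2,98]).round(1),'mid',np.percentile(r,[2,98]).mean().round(1))
    r=q[q[:,0]>506]; print('   tongue y',r[:,1].min().round(1),r[:,1].max().round(1))
    for dy in(-12,0,12):
        c=q[abs(q[:,1]-q[:,1].mean()-dy)<4][:,0]; print('   x ext',np.percentile(c,[1,99]).round(1))
E
```

```text
nest z 42.758697304472946
[12, 7, 52, 33, 1428] z 35.2 [[445.9, 93.1], [522.9, 138.0]]
   x 455 [ 93.2 137.7] mid 115.5
   x 470 [ 93.  137.7] mid 115.4
   x 485 [ 94.4 137.6] mid 116.0
   tongue y 94.1 138.2
   x ext [445.9 509.1]
   x ext [446.1 508.8]
   x ext [446.3 523. ]
[12, 46, 50, 30, 1270] z 35.1 [[445.3, 37.2], [522.6, 82.2]]
   x 455 [37.7 81.2] mid 59.4
   x 470 [37.4 81. ] mid 59.2
   x 485 [37.5 80.9] mid 59.2
   tongue y 37.0 82.1
   x ext [446.5 508.6]
   x ext [445.2 522.7]
   x ext [445.3 522. ]
[13, 83, 47, 27, 1121] z 35.1 [[445.7, -19.2], [521.7, 24.7]]
   x 455 [-18.7  24.5] mid 2.9
   x 470 [-18.7  24.5] mid 2.9
   x 485 [-18.9  24.3] mid 2.7
   tongue y -19.3 24.2
   x ext [445.7 521.9]
   x ext [445.9 521.7]
   x ext [446.  508.2]
[13, 117, 46, 25, 1007] z 35.0 [[444.8, -75.3], [521.8, -32.5]]
   x 455 [-74.8 -32.7] mid -53.8
   x 470 [-74.9 -32.8] mid -53.9
   x 485 [-75.  -32.9] mid -54.0
   tongue y -75.0 -33.2
   x ext [444.8 521.9]
   x ext [445.  508.2]
   x ext [445.2 507.7]
```

```bash
python3 -m pendant '[[[0.6,0.045,0,0,0],[0.6,0.09,0,0,0],[0.6,0.135,0,0,0],[0.6,0.18,0,0,0],[0.6,0.22,0,0,0],[0.6,0.22,0,0,0],[0.6,0.22,0,0,0],[0.6,0.22,0,0,0]]]'
cat > carts.py <<'E'
from h import *
TG={'blue':(37,14),'green':(37,5),'amber':(37,-5),'red':(37,-14)}
HU={'blue':(100,128),'green':(50,88),'amber':(9,25),'red':(-8,8)}
def carts(names=TG,save=None,cn='wrist'):
    im,rz,K,D,W=cam(cn); P=cloud(rz,K,D,W); hs=cv2.cvtColor(im,cv2.COLOR_BGR2HSV); Hh=hs[...,0].astype(int)
    if save: cv2.imwrite(save,im)
    for n in names:
        a,b=HU[n]; m=(((Hh>=a)&(Hh<=b))|((Hh-180>=a)&(Hh-180<=b)))&(hs[...,1]>110)&(hs[...,2]>60)&(P[...,2]<95)&(P[...,2]>5)
        for z0,lab in((34,'port'),(14,'tongue')):
            mm=(m&(abs(P[...,2]-z0)<4.5)).astype(np.uint8); k,l,st,ce=cv2.connectedComponentsWithStats(mm)
            for i in range(1,k):
                if st[i,4]<25: continue
                v,u=np.where(l==i); o=ray(np.c_[u,v],z0,K,D,W)[:,:2].astype(np.float32)
                r=cv2.minAreaRect(o); print(n,lab,st[i,4],'px',ce[i].round(),'rect c',np.round(r[0],1),'size',np.round(r[1],1),'ang',round(r[2],1),'z',np.median(P[l==i][:,2]).round(1))
E
python3 - <<'E'
from carts import *
at(); carts(save='pics/w3.png')
E
```

```text
t: 2.75
eef_pos: [456.5, 228.9, 290.4]
tcp_rot: [-3.141, 0.0, 1.559]
ft_force: [0.5, -0.4, -0.1]
opening: 0.597
t 2.75 [456.5 228.9 290.4] yaw [-3.1415e+00  5.0000e-04  1.5591e+00] F [ 0.5 -0.4 -0.1] op 56.7 j [ 0.34  0.23  1.69 -0.    1.22  0.35]
blue port 230 px [370. 151.] rect c [540.5 259.3] size [27.6 27. ] ang 26.0 z 32.3
blue tongue 56 px [385. 132.] rect c [567.8 287.6] size [13.1 10.4] ang 25.9 z 12.7
blue tongue 280 px [416. 184.] rect c [625.7 199. ] size [16.5 53.6] ang 0.5 z 15.4
green port 279 px [366.  66.] rect c [530.2 383. ] size [27.8 26.2] ang 24.4 z 32.8
green tongue 794 px [287.   5.] rect c [424.3 465.8] size [ 18.8 120.6] ang 89.4 z 12.1
green tongue 39 px [353.   1.] rect c [514.3 472.2] size [ 3.7 33.4] ang 89.3 z 11.1
green tongue 65 px [376.  90.] rect c [549.3 352.4] size [10.9 13.2] ang 30.0 z 12.7
amber port 229 px [286. 153.] rect c [405.4 257.6] size [25.5 27.4] ang 89.3 z 32.5
amber tongue 60 px [309. 154.] rect c [442.2 253.3] size [10.  13.6] ang 89.3 z 12.1
amber tongue 34 px [498. 277.] rect c [801.9  15.7] size [ 6.5 27.4] ang 89.5 z 14.4
red port 304 px [282.  73.] rect c [405.1 375.4] size [27.6 27. ] ang 87.7 z 32.9
red tongue 71 px [306.  86.] rect c [439.7 359.5] size [11.7 12.6] ang 88.9 z 12.6
```

View pics/w3.png

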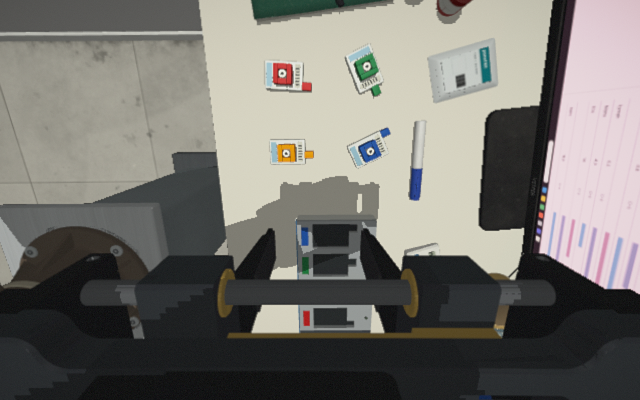

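Four cartridges at (282,73) red, (366,66) green, (286,153) amber and (370,151) blue. Sizes are as specified (27–28 mm ports) and top and wrist views agree within 3 mm. I start with amber.

```bash
python3 -c "
from h import *
to(405.4,257.4,60,np.pi/2)"
python3 -m pendant '[[[0.6,0.01,-0.02,0.04,-0.01],[0.6,0.02,-0.035,0.08,-0.01],[0.6,0.028,-0.05,0.12,-0.01],[0.6,0.028,-0.0515,0.16,-0.012],[0.6,0.028,-0.0515,0.2,-0.012],[0.6,0.028,-0.0515,0.23,-0.012],[0.6,0.028,-0.0515,0.23,-0.012],[0.6,0.028,-0.0515,0.23,-0.012]]]'
python3 -c "
from h import *
at(); to(405.4,257.4,18,np.pi/2)"
```

```text
shift [ 0.028  -0.0515  0.2305] turn -0.012
t: 3.6
eef_pos: [405.6, 258.0, 61.1]
tcp_rot: [-3.141, 0.0, 1.571]
ft_force: [0.4, -0.0, 0.2]
opening: 0.597
t 3.6 [405.6 258.   61.1] yaw [-3.1414e+00  3.0000e-04  1.5714e+00] F [ 0.4 -0.   0.2] op 56.7 j [ 0.43  0.48  2.04 -0.    0.62  0.43]
shift [-0.0006 -0.0002  0.0431] turn 0.0006
```

```bash

python3 -m pendant '[[[0.6,0,0,0.02,0],[0.6,0,0,0.042,0],[0.6,0,0,0.042,0],[0.2,0,0,0.042,0],[0.2,0,0,0.042,0],[0.2,0,0,0.042,0],[0.2,0,0,0.042,0],[0.2,0,0,0.042,0]]]'
python3 -m pendant '[[[0.2,0,0,0,0],[0.2,0,0,-0.02,0],[0.2,0,0,-0.05,0],[0.2,0,0,-0.08,0],[0.2,0,0,-0.1,0],[0.2,0,0,-0.1,0],[0.2,0,0,-0.1,0],[0.2,0,0,-0.1,0]]]'
python3 - <<'E'
from carts import *
im,*_=cam('wrist'); cv2.imwrite('pics/w4.png',im[150:350,150:490])
at(); to(476.9,2.8,118,np.pi/2)
E
```

```text
t: 4.4
eef_pos: [405.2, 258.7, 18.9]
tcp_rot: [3.141, -0.0, 1.573]
ft_force: [-1.0, 0.4, 0.5]
opening: 0.24
t: 5.2
eef_pos: [404.5, 258.4, 117.5]
tcp_rot: [-3.14, 0.001, 1.573]
ft_force: [0.1, -0.1, -1.5]
opening: 0.2
t 5.25 [404.5 258.4 117.4] yaw [-3.1398e+00  9.0000e-04  1.5728e+00] F [ 0.4 -0.7  0.5] op 18.9 j [ 0.43  0.39  1.99 -0.    0.77  0.43]
shift [-0.2558  0.0719 -0.0006] turn 0.002
```

View pics/w4.png

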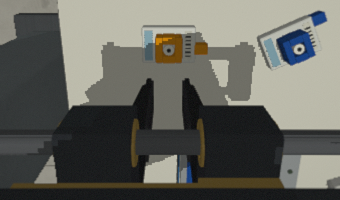

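Grasp missed: the fingers are at cols 150/190 of the crop with the cartridge beyond them. Re-measure from here.

```bash
python3 - <<'E'
from carts import *
at(); carts(['amber','blue']); carts(['amber','blue','red','green'],cn='top')
im,rz,K,D,W=cam('wrist'); print(W.round(3))
# where do the fingertips appear? project TCP pads
T=np.linalg.inv(W); s=env.state()['eef_pos']
for d in([0,0,0],[-9,0,0],[9,0,0]): print(cv2.projectPoints(np.array([s+d]),cv2.Rodrigues(T[:3,:3])[0],T[:3,3],K,D)[0].ravel().round(1))
E
```

```text
t 5.25 [404.5 258.4 117.4] yaw [-3.1398e+00  9.0000e-04  1.5728e+00] F [ 0.4 -0.7  0.5] op 18.9 j [ 0.43  0.39  1.99 -0.    0.77  0.43]
amber port 550 px [318. 199.] rect c [404.8 258.4] size [27.2 27.1] ang 0.1 z 32.4
amber tongue 142 px [351. 199.] rect c [441.  253.4] size [14.6 11.6] ang 0.1 z 12.4
blue port 559 px [448. 198.] rect c [539.6 259.8] size [28.  28.2] ang 25.2 z 32.4
blue tongue 133 px [469. 168.] rect c [566.9 288.3] size [13.2 11.7] ang 25.7 z 12.5
blue tongue 617 px [507. 243.] rect c [624.8 198.7] size [17.4 56.2] ang 1.2 z 15.0
amber port 96 px [226. 255.] rect c [404.8 254.4] size [27.2 25.6] ang 85.8 z 33.8
amber tongue 29 px [229. 241.] rect c [441.2 250.2] size [10.7 13.6] ang 88.4 z 13.4
blue port 74 px [224. 203.] rect c [541.6 256.5] size [25.9 27.1] ang 23.4 z 34.1
blue tongue 69 px [245. 173.] rect c [627.5 198.2] size [15.  55.4] ang 0.7 z 16.2
[[ 1.00000e+00  2.00000e-03 -1.00000e-03  4.04669e+02]
 [ 2.00000e-03 -9.59000e-01 -2.84000e-01  3.38306e+02]
 [-2.00000e-03  2.84000e-01 -9.59000e-01  3.10282e+02]
 [ 0.00000e+00  0.00000e+00  0.00000e+00  1.00000e+00]]
[317.9 230.5]
[305.9 230.5]
[329.9 230.5]
```

The cartridge did not move and lies right under the tool, so the grip slipped or never tightened. Try again deeper with a fully closed command.

```bash

python3 -m pendant '[[[0.6,0,0,0,0],[0.6,0,0,0.02,0],[0.6,0,0,0.06,0],[0.6,0,0,0.09,0],[0.6,0,0,0.1015,0],[0.6,0,0,0.1015,0],[0.6,0,0,0.1015,0],[0.6,0,0,0.1015,0]]]'
python3 -m pendant '[[[0,0,0,0,0],[0,0,0,0,0],[0,0,0,0,0],[0,0,0,0,0],[0,0,0,0,0],[0,0,0,0,0],[0,0,0,0,0],[0,0,0,0,0]]]'
python3 - <<'E'
from carts import *
im,*_=cam('wrist'); cv2.imwrite('pics/w5.png',im[100:350,150:490])
at()
E
```

```text
t: 6.2
eef_pos: [405.7, 259.0, 18.2]
tcp_rot: [3.14, -0.001, 1.573]
ft_force: [-0.2, -0.2, 0.6]
opening: 0.599
t: 7.0
eef_pos: [405.0, 258.6, 16.9]
tcp_rot: [-3.142, 0.0, 1.573]
ft_force: [-0.1, -0.2, 0.7]
opening: 0.016
t 7.05 [405.  258.6  16.9] yaw [-3.1415e+00  1.0000e-04  1.5728e+00] F [0.1 0.4 0. ] op 0.8 j [ 0.43  0.56  2.07 -0.    0.51  0.43]
```

View pics/w5.png

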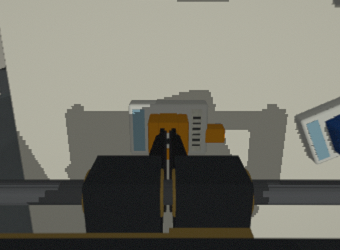

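```bash
python3 - <<'E'
from carts import *
carts(['amber'])
im,rz,K,D,W=cam('wrist'); P=cloud(rz,K,D,W); 
for v in range(205,300,8): print(v,[P[v,u].round(0).tolist() for u in (300,318,336)],im[v,318])
E
```

```text
amber port 670 px [318. 231.] rect c [405.1 260.6] size [27.7 25.4] ang 0.1 z 32.4
amber tongue 89 px [318. 214.] rect c [405.2 270.6] size [ 2.3 27. ] ang 87.9 z 15.7
amber tongue 285 px [365. 235.] rect c [440.9 254.1] size [14.7 12.4] ang 0.1 z 12.4
205 [[392.0, 277.0, 12.0], [405.0, 277.0, 13.0], [419.0, 277.0, 13.0]] [ 97 101 100]
213 [[392.0, 271.0, 13.0], [405.0, 271.0, 13.0], [419.0, 271.0, 14.0]] [41 72 93]
221 [[393.0, 271.0, 30.0], [405.0, 271.0, 31.0], [418.0, 271.0, 31.0]] [10 59 90]
229 [[393.0, 266.0, 32.0], [405.0, 266.0, 33.0], [418.0, 266.0, 32.0]] [  9  67 102]
237 [[393.0, 260.0, 32.0], [405.0, 268.0, 50.0], [418.0, 260.0, 32.0]] [40 41 41]
245 [[393.0, 254.0, 33.0], [405.0, 268.0, 61.0], [418.0, 254.0, 32.0]] [46 47 46]
253 [[395.0, 269.0, 73.0], [405.0, 268.0, 72.0], [418.0, 248.0, 32.0]] [19 31 40]
261 [[399.0, 293.0, 126.0], [405.0, 268.0, 81.0], [411.0, 293.0, 127.0]] [42 43 39]
269 [[399.0, 293.0, 132.0], [405.0, 268.0, 90.0], [411.0, 293.0, 132.0]] [39 39 39]
277 [[400.0, 293.0, 137.0], [405.0, 268.0, 95.0], [410.0, 293.0, 136.0]] [43 44 44]
285 [[400.0, 293.0, 140.0], [405.0, 287.0, 132.0], [410.0, 293.0, 140.0]] [45 45 41]
293 [[400.0, 290.0, 141.0], [405.0, 287.0, 136.0], [410.0, 292.0, 143.0]] [46 44 44]
```

```bash
python3 - <<'E'
from carts import *
im,rz,K,D,W=cam('wrist'); P=cloud(rz,K,D,W)
for v in range(225,246): print(v,P[v,318].round(1),im[v,318],'ray@y268:',end=' ')or print(round(float((lambda o,d:o[2]+d[2]*(268.6-o[1])/d[1])(W[:3,3],(ray([318,v],0,K,D,W)[0]-W[:3,3]))),1))
E
```

```text
225 [405.2 268.9  31.9] [ 10  68 104] ray@y268: 31.2
226 [405.2 268.5  32.7] [ 10  67 103] ray@y268: 33.1
227 [405.2 267.9  33.1] [ 11  68 105] ray@y268: 34.9
228 [405.2 267.   32.8] [ 10  69 105] ray@y268: 36.7
229 [405.2 266.1  32.3] [  9  65 101] ray@y268: 38.5
230 [405.2 265.8  33.3] [18 47 68] ray@y268: 40.2
231 [405.1 268.1  40.7] [20 30 40] ray@y268: 41.9
232 [405.1 268.6  43.6] [24 32 40] ray@y268: 43.6
233 [405.1 268.4  44.8] [39 40 41] ray@y268: 45.3
234 [405.1 268.3  46.1] [41 40 42] ray@y268: 46.9
235 [405.1 268.7  48.7] [39 40 40] ray@y268: 48.5
236 [405.1 268.7  50.3] [43 44 45] ray@y268: 50.0
237 [405.1 268.6  51.6] [39 40 41] ray@y268: 51.6
238 [405.1 268.4  52.6] [21 20 24] ray@y268: 53.1
239 [405.1 268.2  53.7] [23 25 26] ray@y268: 54.6
240 [405.1 268.3  55.5] [23 21 20] ray@y268: 56.0
241 [405.1 268.1  56.5] [20 22 19] ray@y268: 57.5
242 [405.1 268.2  57.9] [21 21 19] ray@y268: 58.9
243 [405.1 268.4  59.7] [29 28 28] ray@y268: 60.3
244 [405.1 267.8  59.9] [42 43 44] ray@y268: 61.6
245 [405.1 268.4  62.6] [40 39 40] ray@y268: 63.0
```

The camera shows the finger ends at z≈41 while the TCP reads 17, so the real tips are about 24 mm short of the reported TCP. I will open and go down in small steps, watching force.

```bash

python3 -m pendant '[[[0.6,0,0,0,0],[0.6,0,0,0,0],[0.6,0,0,0,0],[0.6,0,0,0,0],[0.6,0,0,0,0],[0.6,0,0,0.005,0],[0.6,0,0,0.01,0],[0.6,0,0,0.01,0]]]'
cat > tip.py <<'E'
from carts import *
im,rz,K,D,W=cam('wrist'); P=cloud(rz,K,D,W); s=env.state(); a=s['tcp_rot'][2]
d=P-s['eef_pos']; lx=d[...,0]*np.cos(a)+d[...,1]*np.sin(a); ly=d[...,0]*np.sin(a)-d[...,1]*np.cos(a)
g=s['opening']*47.5
m=(abs(lx-10)<2.5)&(abs(ly)>g-2)&(abs(ly)<g+14)&(d[...,2]<60)&(d[...,2]>-30)
for sg in(-1,1):
    q=d[m&(ly*sg>0)]; print('finger',sg,len(q),'low z rel TCP',np.percentile(q[:,2],[1,5,20]).round(1),'ly',np.percentile(ly[m&(ly*sg>0)],[2,98]).round(1))
at()
E
python3 tip.py; python3 -c "
from h import *
im,*_=cam('wrist'); cv2.imwrite('pics/w6.png',cv2.resize(im[150:300,220:420],None,fx=3,fy=3))"
```

```text
t: 8.0
eef_pos: [404.7, 258.5, 6.2]
tcp_rot: [-3.14, 0.001, 1.573]
ft_force: [-0.1, -0.1, 0.6]
opening: 0.582
finger -1 494 low z rel TCP [-8.9 -8.3  6.2] ly [-40.6 -27.3]
finger 1 501 low z rel TCP [-8.8 -8.2  6.3] ly [27.3 40.6]
t 8.05 [404.8 258.5   6.5] yaw [-3.1407e+00  5.0000e-04  1.5728e+00] F [-0.3 -0.5 -0.7] op 56.2 j [ 0.43  0.58  2.07 -0.    0.48  0.43]
```

View pics/w6.png

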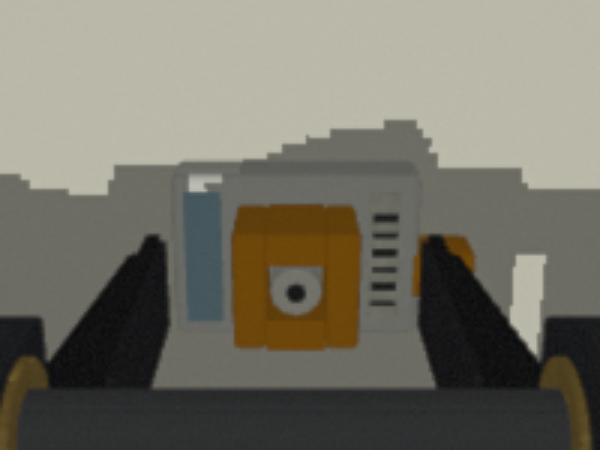

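Fingers straddle the port (crop cols 168 and 420, port 233–360), with nothing touching. I go down 13 mm more and close.

```bash

python3 -m pendant '[[[0.55,0,0,0.003,0],[0.55,0,0,0.006,0],[0.55,0,0,0.009,0],[0.55,0,0,0.012,0],[0.55,0,0,0.0135,0],[0.55,0,0,0.0135,0],[0.55,0,0,0.0135,0],[0.55,0,0,0.0135,0]]]'
python3 -m pendant '[[[0.1,0,0,0,0],[0.1,0,0,0,0],[0.1,0,0,0,0],[0.1,0,0,0,0],[0.1,0,0,0,0],[0.1,0,0,0,0],[0.1,0,0,0,0],[0.1,0,0,0,0]]]'
```

```text
t: 8.9
eef_pos: [405.1, 258.7, -6.4]
tcp_rot: [3.141, -0.0, 1.573]
ft_force: [0.5, -0.5, -0.2]
opening: 0.55
t: 9.7
eef_pos: [405.1, 258.7, -6.5]
tcp_rot: [3.142, 0.0, 1.573]
ft_force: [-0.2, 0.3, 1.2]
opening: 0.294
```

Gripped at 28 mm. Lift and carry over the amber pocket.

```bash

python3 -m pendant '[[[0.1,0,0,-0.03,0],[0.1,0,0,-0.06,0],[0.1,-0.02,0.006,-0.08,0],[0.1,-0.065,0.02,-0.08,0],[0.1,-0.11,0.035,-0.08,0],[0.1,-0.155,0.05,-0.08,0],[0.1,-0.2,0.06,-0.08,0.007],[0.1,-0.2,0.06,-0.08,0.007]]]'
python3 -c "
from h import *
at(); to(476.9,2.8,73.5,np.pi/2-.0055)"
```

```text
t: 10.5
eef_pos: [466.6, 54.6, 73.4]
tcp_rot: [3.141, 0.0, 1.56]
ft_force: [0.5, 0.3, -0.4]
opening: 0.289
t 10.5 [466.6  54.6  73.4] yaw [3.1410e+00 5.0000e-04 1.5605e+00] F [ 0.5  0.3 -0.4] op 27.5 j [-0.02  0.45  2.05 -0.    0.64 -0.01]
shift [-0.0516  0.0108 -0.0001] turn -0.0048
```

```bash

python3 -m pendant '[[[0.1,-0.03,0.006,0,-0.003],[0.1,-0.0516,0.0108,0,-0.003],[0.1,-0.0516,0.0108,0,-0.003],[0.1,-0.0516,0.0108,0.01,-0.003],[0.1,-0.0516,0.0108,0.02,-0.003],[0.1,-0.0516,0.0108,0.026,-0.003],[0.1,-0.0516,0.0108,0.026,-0.003],[0.1,-0.0516,0.0108,0.026,-0.003]]]'
python3 - <<'E'
from h import *
at(); im,*_=cam('wrist'); cv2.imwrite('pics/w7.png',cv2.resize(im[150:300,220:420],None,fx=3,fy=3))
E
```

```text
t: 11.3
eef_pos: [475.8, 7.6, 47.2]
tcp_rot: [-3.141, -0.0, 1.569]
ft_force: [0.5, 0.4, -0.9]
opening: 0.291
t 11.3 [475.8   7.6  47.2] yaw [-3.1409 -0.      1.5695] F [ 0.5  0.4 -0.9] op 27.6 j [-0.12  0.5   2.06 -0.    0.58 -0.12]
```

View pics/w7.png

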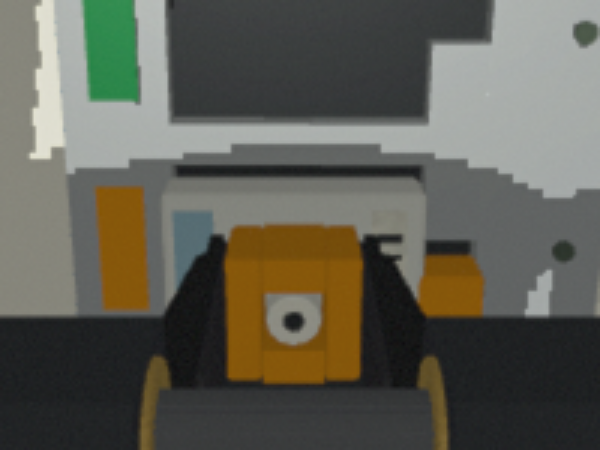

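The held cartridge hovers over the amber pocket, about 5 mm too far +y (dark strip at crop rows 165–178), matching the TCP reading of 7.6 against 2.8. Correct, settle and lower.

```bash

python3 -m pendant '[[[0.1,-0.0048,0.0011,0,0.004],[0.1,-0.0048,0.0011,0,0.004],[0.1,-0.0048,0.0011,0,0.004],[0.1,-0.0048,0.0011,0.005,0.004],[0.1,-0.0048,0.0011,0.01,0.004],[0.1,-0.0048,0.0011,0.014,0.004],[0.1,-0.0048,0.0011,0.0165,0.004],[0.1,-0.0048,0.0011,0.0165,0.004]]]'
python3 -c "
from h import *
at()"
```

```text
t: 12.15
eef_pos: [477.1, 2.9, 31.9]
tcp_rot: [3.141, -0.0, 1.565]
ft_force: [-5.7, 7.2, 23.9]
opening: 0.295
t 12.15 [477.1   2.9  31.9] yaw [ 3.1406e+00 -3.0000e-04  1.5649e+00] F [-5.7  7.2 23.9] op 28.1 j [-0.13  0.53  2.07  0.    0.54 -0.13]
```

```bash

python3 -m pendant '[[[0.1,0,0,-0.002,0],[0.1,0,0,-0.002,0],[0.1,0.0012,-0.001,-0.002,0],[0.1,0.0012,-0.001,-0.002,0],[0.1,0.0012,-0.001,-0.001,0],[0.1,0.0012,-0.001,0,0],[0.1,0.0012,-0.001,0.0005,0],[0.1,0.0012,-0.001,0.0005,0]]]'
python3 - <<'E'
from h import *
at(); im,*_=cam('wrist'); cv2.imwrite('pics/w8.png',cv2.resize(im[150:300,220:420],None,fx=3,fy=3))
E
```

```text
t: 12.95
eef_pos: [476.1, 3.8, 31.4]
tcp_rot: [3.141, 0.0, 1.565]
ft_force: [-4.0, 3.7, 19.1]
opening: 0.294
t 12.95 [476.1   3.8  31.4] yaw [3.1411e+00 1.0000e-04 1.5654e+00] F [-4.   3.7 19.1] op 28.0 j [-0.13  0.53  2.07  0.    0.54 -0.13]
```

View pics/w8.png

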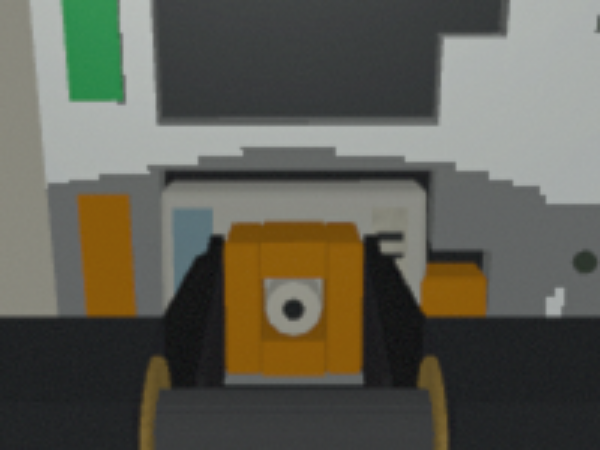

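```bash
python3 - <<'E'
from h import *
im,rz,K,D,W=cam('wrist'); P=cloud(rz,K,D,W)
for u in (282,345): 
    for v in range(202,220): print(u,v,P[v,u].round(1),im[v,u])
print([ (u,P[228,u].round(1).tolist()) for u in range(268,292,2)])
print([ (u,P[216,u].round(1).tolist()) for u in range(352,372,2)])
E
```

```text
282 202 [451.7  29.7  43. ] [174 177 172]
282 203 [451.6  28.9  42.7] [175 179 174]
282 204 [451.5  28.   42.2] [168 172 167]
282 205 [451.6  27.5  42.7] [106 108 105]
282 206 [451.5  26.6  42.2] [82 82 80]
282 207 [450.4  23.3  34.3] [40 40 38]
282 208 [450.4  22.7  34.6] [28 29 27]
282 209 [450.7  22.6  36.8] [42 42 40]
282 210 [450.3  21.1  34.5] [74 76 76]
282 211 [451.3  22.9  41.9] [107 113 112]
282 212 [451.8  23.5  46.1] [108 114 114]
282 213 [452.1  23.5  48.3] [113 120 118]
282 214 [452.2  23.3  49.5] [123 131 129]
282 215 [452.3  22.8  50.3] [127 134 133]
282 216 [452.2  21.8  49.3] [132 139 137]
282 217 [452.3  21.5  50.5] [132 138 138]
282 218 [452.2  20.7  50.2] [132 137 135]
282 219 [452.2  19.9  50. ] [125 126 114]
345 202 [494.7  29.7  43.7] [107 109 106]
345 203 [494.8  28.7  42.8] [ 99 100  98]
345 204 [494.8  28.   43. ] [101 103 101]
345 205 [494.9  27.   42.1] [101 102  99]
345 206 [494.9  26.4  42.3] [83 84 82]
345 207 [495.7  23.4  35.1] [37 38 37]
345 208 [495.7  22.6  35.1] [31 30 28]
345 209 [495.8  21.6  34.4] [44 44 44]
345 210 [495.5  21.7  36.9] [90 96 
[... 299 characters left out ...]
45 218 [494.3  20.5  50.3] [129 137 136]
345 219 [494.3  19.6  49.9] [122 133 133]
[(268, [441.0, 10.6, 42.7]), (270, [442.8, 11.3, 44.7]), (272, [443.9, 10.8, 43.4]), (274, [446.5, 13.6, 50.3]), (276, [448.0, 13.9, 51.0]), (278, [449.3, 13.8, 51.0]), (280, [450.8, 14.3, 52.1]), (282, [452.1, 14.0, 51.5]), (284, [453.3, 13.7, 50.6]), (286, [454.7, 13.9, 51.2]), (288, [456.3, 14.6, 53.1]), (290, [457.3, 13.4, 50.0])]
[(352, [499.0, 21.6, 49.5]), (354, [500.4, 21.6, 49.5]), (356, [501.4, 22.2, 51.4]), (358, [503.0, 21.6, 49.6]), (360, [504.4, 21.4, 49.1]), (362, [508.1, 16.5, 35.2]), (364, [508.7, 18.3, 40.4]), (366, [509.4, 19.6, 44.1]), (368, [511.0, 19.1, 42.7]), (370, [512.4, 19.2, 43.1])]
```

```bash

python3 -m pendant '[[[0.1,0,0,-0.003,0],[0.1,0,0,-0.003,0],[0.1,0.001,0.0005,-0.003,0],[0.1,0.001,0.0005,-0.003,0],[0.1,0.001,0.0005,-0.001,0],[0.1,0.001,0.0005,0,0],[0.1,0.001,0.0005,0,0],[0.1,0.001,0.0005,0,0]]]'
python3 - <<'E'
from h import *
at()
im,rz,K,D,W=cam('wrist'); P=cloud(rz,K,D,W)
for u in (282,345): 
    c=P[200:222,u]; print(u,'rim y',c[(c[:,2]>41)&(c[:,2]<44)&(c[:,1]>25)][:,1].min().round(1),'cart edge',c[c[:,2]>45][:,1].max().round(1),'top z',np.median(c[c[:,2]>48.5][:,2]).round(1), 'nest',np.median(c[(c[:,1]>26.5)][:,2]).round(1))
E
```

```text
t: 13.85
eef_pos: [476.6, 4.5, 30.4]
tcp_rot: [-3.141, 0.0, 1.565]
ft_force: [-0.1, -0.7, -1.6]
opening: 0.293
t 13.85 [476.6   4.5  30.4] yaw [-3.1415e+00  1.0000e-04  1.5648e+00] F [-0.1 -0.7 -1.6] op 27.8 j [-0.13  0.53  2.07 -0.    0.54 -0.12]
282 rim y 27.1 cart edge 24.2 top z 49.2 nest 42.8
345 rim y 26.8 cart edge 24.3 top z 49.1 nest 42.8
```

Amber dropped in (force zero, top 6.4 mm above the nest). Release it and go to blue.

```bash

python3 -m pendant '[[[0.45,0,0,0,0],[0.45,0,0,0,0],[0.45,0,0,0,0],[0.45,0,0,-0.03,0],[0.5,0,0,-0.07,0],[0.55,0.03,0.01,-0.09,-0.1],[0.55,0.075,0.02,-0.09,-0.2],[0.55,0.12,0.03,-0.09,-0.3]]]'
python3 -m pendant '[[[0.55,0.04,0.02,0,-0.07],[0.55,0.08,0.035,0,-0.1],[0.55,0.11,0.055,0,-0.12],[0.55,0.11,0.075,0,-0.15],[0.55,0.11,0.075,0,-0.15],[0.55,0.11,0.075,0,-0.15],[0.55,0.11,0.075,0,-0.15],[0.55,0.11,0.075,0,-0.15]]]'
python3 - <<'E'
from carts import *
at(); carts(['blue','amber']); to(540,259.5,118,np.pi/2+.45)
E
```

```text
t: 14.7
eef_pos: [508.0, 125.5, 121.6]
tcp_rot: [3.139, 0.0, 1.867]
ft_force: [0.3, -0.9, 0.2]
opening: 0.548
t: 15.5
eef_pos: [546.8, 250.6, 120.7]
tcp_rot: [-3.141, 0.0, 2.014]
ft_force: [-0.0, -1.3, -0.4]
opening: 0.546
t 15.5 [546.8 250.6 120.7] yaw [-3.1414e+00  1.0000e-04  2.0136e+00] F [-0.  -1.3 -0.4] op 51.9 j [ 0.32  0.53  1.69 -0.    0.91 -0.12]
blue port 522 px [317. 189.] rect c [541.4 259.7] size [27.3 27.8] ang 25.4 z 32.5
blue tongue 127 px [350. 172.] rect c [568.  288.2] size [13.2 11.2] ang 26.9 z 12.6
blue tongue 222 px [352. 269.] rect c [626.1 187.3] size [33.8 17.2] ang 89.2 z 14.9
shift [ 0.0109 -0.0025  0.0027] turn -0.007
```

```bash

python3 -m pendant '[[[0.55,0.0108,-0.0013,0.03,-0.007],[0.55,0.0108,-0.0013,0.07,-0.007],[0.55,0.0108,-0.0013,0.1,-0.007],[0.55,0.0108,-0.0013,0.117,-0.007],[0.55,0.0108,-0.0013,0.127,-0.007],[0.55,0.0108,-0.0013,0.127,-0.007],[0.55,0.0108,-0.0013,0.127,-0.007],[0.1,0.0108,-0.0013,0.127,-0.007]]]'
python3 -m pendant '[[[0.1,0,0,0,0],[0.1,0,0,0,0],[0.1,0,0,0,0],[0.1,0,0,0,0],[0.1,0,0,-0.02,0],[0.1,0,0,-0.05,0],[0.1,0,0,-0.08,0],[0.1,0,0,-0.08,0]]]'
python3 -c "
from h import *
at(); to(477.4,118.0,75,np.pi/2-.0055)"
```

```text
t: 16.35
eef_pos: [542.0, 260.7, -5.3]
tcp_rot: [3.14, 0.0, 2.022]
ft_force: [0.1, 0.0, -0.0]
opening: 0.508
t: 17.15
eef_pos: [543.0, 261.2, 77.0]
tcp_rot: [3.136, 0.001, 2.022]
ft_force: [0.5, -0.2, -0.4]
opening: 0.29
t 17.15 [543.  261.2  77. ] yaw [3.1360e+00 7.0000e-04 2.0219e+00] F [ 0.5 -0.2 -0.4] op 27.6 j [ 0.34  0.59  1.73 -0.    0.82 -0.11]
shift [-0.1003 -0.1214  0.002 ] turn 0.4566
```

```bash

python3 -m pendant '[[[0.1,-0.03,-0.036,0,0.13],[0.1,-0.06,-0.073,0,0.27],[0.1,-0.09,-0.109,0,0.4],[0.1,-0.1003,-0.1214,0,0.4566],[0.1,-0.1003,-0.1214,0,0.4566],[0.1,-0.1003,-0.1214,0,0.4566],[0.1,-0.1003,-0.1214,0,0.4566],[0.1,-0.1003,-0.1214,0,0.4566]]]'
python3 -c "
from h import *
at(); to(477.4,118.0,30,np.pi/2-.0055)"
```

```text
t: 17.95
eef_pos: [476.2, 118.3, 73.3]
tcp_rot: [3.141, 0.0, 1.567]
ft_force: [0.5, -0.6, -0.3]
opening: 0.293
t 17.95 [476.2 118.3  73.3] yaw [3.1415 0.     1.5672] F [ 0.5 -0.6 -0.3] op 27.8 j [ 0.11  0.47  2.01 -0.    0.66  0.11]
shift [-0.0003  0.0012  0.0433] turn 0.0019
```

```bash

python3 -m pendant '[[[0.1,0,0.001,0.01,0.002],[0.1,0,0.001,0.02,0.002],[0.1,0,0.001,0.03,0.002],[0.1,0,0.001,0.034,0.002],[0.1,0,0.001,0.038,0.002],[0.1,0,0.001,0.0425,0.002],[0.1,0,0.001,0.0425,0.002],[0.1,0,0.001,0.0425,0.002]]]'
cat > seat.py <<'E'
from h import *
at()
im,rz,K,D,W=cam('wrist'); P=cloud(rz,K,D,W); s=env.state()['eef_pos']
for x in (-26,18,26):
    v=P[180:230].reshape(-1,3); v=v[abs(v[:,0]-s[0]-x)<1.5]; v=v[v[:,1]>s[1]+8]
    rim=v[(v[:,2]>41)&(v[:,2]<44)&(v[:,1]>s[1]+21.5)]; top=v[(v[:,2]>46)&(v[:,2]<58)&(v[:,1]<s[1]+24)]
    print(x,'rim y',np.percentile(rim[:,1],2).round(1),'cart edge',np.percentile(top[:,1],98).round(1),'top z',np.median(top[:,2]).round(1),'nest',np.median(rim[:,2]).round(1))
E
python3 seat.py
```

```text
t: 18.75
eef_pos: [476.9, 117.3, 31.1]
tcp_rot: [3.141, 0.0, 1.563]
ft_force: [0.4, -0.6, -2.0]
opening: 0.29
t 18.75 [476.9 117.3  31.1] yaw [3.1414e+00 1.0000e-04 1.5631e+00] F [ 0.4 -0.6 -2. ] op 27.5 j [ 0.11  0.55  2.04 -0.    0.56  0.11]
-26 rim y 139.2 cart edge 136.9 top z 49.7 nest 42.5
18 rim y 139.3 cart edge 136.4 top z 49.7 nest 42.7
26 rim y 139.2 cart edge 136.5 top z 49.5 nest 42.6
```

```bash

python3 -m pendant '[[[0.1,0.0003,0,0.0015,0],[0.1,0.0003,0,0.0015,0],[0.42,0.0003,0,0.0015,0],[0.42,0.0003,0,0.0015,0],[0.42,0.0003,0,0.0015,0],[0.45,0.0003,0,-0.02,0],[0.5,0,0,-0.06,0],[0.5,0.01,0,-0.09,0]]]'
python3 -m pendant '[[[0.55,0.04,-0.012,0,0],[0.55,0.08,-0.024,0,0],[0.55,0.12,-0.036,0,0.02],[0.55,0.16,-0.05,0,0.04],[0.55,0.2,-0.06,0,0.04],[0.55,0.23,-0.071,0,0.04],[0.55,0.23,-0.071,0,0.04],[0.55,0.23,-0.071,0,0.04]]]'
python3 - <<'E'
from carts import *
at(); carts(['red','green']); to(404.9,375.5,-6.5,np.pi/2-.05)
E
```

```text
t: 19.6
eef_pos: [476.9, 126.9, 122.5]
tcp_rot: [-3.142, 0.0, 1.562]
ft_force: [0.6, 0.3, 0.7]
opening: 0.494
t: 20.4
eef_pos: [407.2, 358.1, 120.7]
tcp_rot: [-3.141, 0.001, 1.525]
ft_force: [-0.4, 0.5, 0.3]
opening: 0.545
t 20.4 [407.2 358.1 120.7] yaw [-3.1413e+00  5.0000e-04  1.5248e+00] F [-0.4  0.5  0.3] op 51.8 j [ 0.6   0.46  1.84 -0.    0.84  0.65]
red port 551 px [314. 181.] rect c [404.2 377.1] size [27.4 27.2] ang 87.4 z 32.5
red tongue 131 px [347. 190.] rect c [439.6 361. ] size [11.5 14.6] ang 87.4 z 12.7
green port 559 px [436. 168.] rect c [529.4 384.5] size [27.4 28.1] ang 23.3 z 32.5
green tongue 8138 px [318.  48.] rect c [421.6 506.7] size [116.2  88.2] ang 4.9 z 11.1
green tongue 5207 px [424.  34.] rect c [512.1 510.2] size [97.8 71.2] ang 4.8 z 10.9
green tongue 107 px [445. 192.] rect c [549.2 353.3] size [11.2 12.8] ang 22.4 z 12.5
shift [ 0.0179 -0.0035  0.1273] turn 0.0029
```

```bash

python3 -m pendant '[[[0.55,0.019,-0.0039,0.03,0],[0.55,0.019,-0.0039,0.07,0],[0.55,0.019,-0.0039,0.1,0],[0.55,0.019,-0.0039,0.117,0],[0.55,0.019,-0.0039,0.127,0],[0.55,0.019,-0.0039,0.127,0],[0.55,0.019,-0.0039,0.127,0],[0.1,0.019,-0.0039,0.127,0]]]'
python3 -m pendant '[[[0.1,0,0,0,0],[0.1,0,0,0,0],[0.1,0,0,0,0],[0.1,0,0,0,0],[0.1,0,0,-0.02,0],[0.1,0,0,-0.06,0],[0.1,0,0,-0.08,0],[0.1,0,0,-0.08,0]]]'
python3 -c "
from h import *
at(); to(476.6,-51.5,100,np.pi/2-.0055)"
```

```text
t: 21.25
eef_pos: [405.3, 377.2, -5.0]
tcp_rot: [3.14, -0.001, 1.523]
ft_force: [-0.2, -0.2, 0.2]
opening: 0.507
t: 22.05
eef_pos: [405.6, 377.8, 76.4]
tcp_rot: [3.138, -0.003, 1.523]
ft_force: [1.0, 1.1, -1.9]
opening: 0.29
t 22.05 [405.6 377.8  76.4] yaw [ 3.1381e+00 -2.7000e-03  1.5233e+00] F [ 1.   1.1 -1.9] op 27.6 j [ 0.63  0.53  1.85 -0.    0.75  0.68]
shift [-0.4255  0.0913 -0.0236] turn -0.042
```

```bash

python3 -m pendant '[[[0.1,0,0,-0.024,0],[0.1,-0.045,0.01,-0.03,0],[0.1,-0.09,0.02,-0.03,0],[0.1,-0.135,0.03,-0.03,-0.01],[0.1,-0.18,0.04,-0.03,-0.02],[0.1,-0.225,0.05,-0.03,-0.03],[0.1,-0.27,0.06,-0.03,-0.04],[0.1,-0.31,0.07,-0.03,-0.042]]]'
python3 -m pendant '[[[0.1,-0.04,0.007,0,0],[0.1,-0.08,0.012,0,0],[0.1,-0.115,0.017,0,0],[0.1,-0.115,0.017,0,0],[0.1,-0.115,0.017,0.01,0],[0.1,-0.115,0.017,0.025,0],[0.1,-0.115,0.017,0.03,0],[0.1,-0.115,0.017,0.03,0]]]'
python3 -m pendant '[[[0.1,0,0,0,0],[0.1,0,0,0,0],[0.1,0,0,0,0],[0.1,0,0,0,0],[0.1,0,0,0,0],[0.1,0,0,0,0],[0.1,0,0,0,0],[0.1,0,0,0,0]]]'
python3 -c "
from h import *
at(); to(476.6,-51.5,30,np.pi/2-.0055)"
```

```text
t: 22.85
eef_pos: [459.4, 62.1, 103.0]
tcp_rot: [-3.14, 0.0, 1.565]
ft_force: [-0.0, 0.4, 0.5]
opening: 0.293
t: 23.65
eef_pos: [475.5, -50.0, 72.8]
tcp_rot: [-3.139, -0.001, 1.566]
ft_force: [0.3, 1.2, -0.2]
opening: 0.297
t: 24.45
eef_pos: [476.2, -51.1, 74.1]
tcp_rot: [3.141, 0.0, 1.565]
ft_force: [-0.7, -0.1, -0.6]
opening: 0.291
t 24.45 [476.2 -51.1  74.1] yaw [3.1415e+00 1.0000e-04 1.5651e+00] F [-0.7 -0.1 -0.6] op 27.6 j [-0.24  0.46  2.03 -0.    0.65 -0.24]
shift [-0.0004  0.0004  0.0441] turn -0.0002
```

```bash

python3 -m pendant '[[[0.1,-0.0004,0.0004,0.01,0],[0.1,-0.0004,0.0004,0.02,0],[0.1,-0.0004,0.0004,0.03,0],[0.1,-0.0004,0.0004,0.034,0],[0.1,-0.0004,0.0004,0.038,0],[0.1,-0.0004,0.0004,0.0425,0],[0.1,-0.0004,0.0004,0.0425,0],[0.1,-0.0004,0.0004,0.0425,0]]]'
python3 seat.py
```

```text
t: 25.25
eef_pos: [476.7, -51.4, 31.6]
tcp_rot: [3.141, 0.0, 1.565]
ft_force: [0.2, -1.4, -1.1]
opening: 0.296
t 25.25 [476.7 -51.4  31.6] yaw [3.1415e+00 1.0000e-04 1.5652e+00] F [ 0.2 -1.4 -1.1] op 28.1 j [-0.25  0.53  2.06 -0.    0.54 -0.24]
-26 rim y -29.4 cart edge -31.4 top z 49.8 nest 42.6
18 rim y -29.4 cart edge -31.8 top z 49.6 nest 42.7
26 rim y -29.8 cart edge -32.1 top z 49.6 nest 42.5
```

```bash

python3 -m pendant '[[[0.1,0,0,0.0015,0],[0.42,0,0,0.0015,0],[0.42,0,0,0.0015,0],[0.42,0,0,0.0015,0],[0.45,0,0,-0.02,0],[0.5,0,0,-0.06,0],[0.5,0.01,0,-0.09,0],[0.55,0.04,0.005,-0.09,0]]]'
python3 -m pendant '[[[0.55,0.045,0.006,0,0.13],[0.55,0.09,0.012,0,0.26],[0.55,0.135,0.018,0,0.4],[0.55,0.18,0.025,0,0.53],[0.55,0.225,0.03,0,0.66],[0.55,0.27,0.035,0,0.8],[0.55,0.315,0.04,0,0.93],[0.55,0.36,0.045,0,1.06]]]'
python3 -m pendant '[[[0.55,0,0,0,0.08],[0.55,0,0,0,0.08],[0.55,0,0,0,0.08],[0.55,0,0,0,0.08],[0.55,0,0,0,0.08],[0.55,0,0,0,0.08],[0.55,0,0,0,0.08],[0.55,0,0,0,0.08]]]'
python3 - <<'E'
from carts import *
at(); carts(['green']); to(529.5,384.2,118,np.pi/2-1.145)
E
```

```text
t: 26.1
eef_pos: [483.4, -12.5, 125.0]
tcp_rot: [3.136, 0.001, 1.563]
ft_force: [0.4, 0.2, -0.0]
opening: 0.527
t: 26.9
eef_pos: [528.6, 350.3, 121.4]
tcp_rot: [3.141, 0.0, 0.5]
ft_force: [0.3, 0.3, 0.6]
opening: 0.547
t: 27.7
eef_pos: [529.0, 348.1, 121.6]
tcp_rot: [3.142, -0.0, 0.425]
ft_force: [-0.3, 0.8, -0.2]
opening: 0.551
t 27.7 [529.  348.1 121.6] yaw [ 3.1415e+00 -1.0000e-04  4.2510e-01] F [-0.3  0.8 -0.2] op 52.3 j [ 0.48  0.57  1.61 -0.    0.96  1.62]
green port 506 px [287. 182.] rect c [532.2 383.9] size [27.5 27.3] ang 24.4 z 32.5
green tongue 11509 px [138. 131.] rect c [501.1 540.6] size [125.4 144.4] ang 7.0 z 11.0
green tongue 111 px [322. 174.] rect c [551.9 353.3] size [10.  12.2] ang 24.4 z 12.7
green tongue 7423 px [137. 222.] rect c [419.3 530.4] size [120.7 143.3] ang 6.8 z 11.1
shift [ 0.0154 -0.0326  0.0035] turn -0.0006
```

```bash

python3 -m pendant '[[[0.55,0.0177,-0.0313,0,0],[0.55,0.0177,-0.0313,0.05,0],[0.55,0.0177,-0.0313,0.09,0],[0.55,0.0177,-0.0313,0.117,0],[0.55,0.0177,-0.0313,0.128,0],[0.55,0.0177,-0.0313,0.128,0],[0.55,0.0177,-0.0313,0.128,0],[0.1,0.0177,-0.0313,0.128,0]]]'
python3 -m pendant '[[[0.1,0,0,0,0],[0.1,0,0,0,0],[0.1,0,0,0,0],[0.1,0,0,0,0],[0.1,0,0,-0.02,0],[0.1,0,0,-0.06,0],[0.1,0,0,-0.1,0],[0.1,0,0,-0.105,0]]]'
python3 -c "
from h import *
at(); to(477.0,61.7,100,np.pi/2-.0055)"
```

```text
t: 28.55
eef_pos: [532.7, 384.4, -5.1]
tcp_rot: [-3.142, -0.002, 0.425]
ft_force: [-0.3, -0.3, 0.1]
opening: 0.505
t: 29.35
eef_pos: [533.8, 385.2, 103.3]
tcp_rot: [-3.141, -0.007, 0.425]
ft_force: [0.9, 0.0, -0.1]
opening: 0.29
t 29.35 [533.8 385.2 103.3] yaw [-3.141  -0.007   0.4253] F [ 0.9  0.  -0.1] op 27.6 j [ 0.52  0.62  1.57 -0.    0.94  1.67]
shift [-0.1852  0.2712  0.0033] turn -1.14
```

```bash

python3 -m pendant '[[[0.1,-0.023,0.034,0,-0.14],[0.1,-0.046,0.068,0,-0.28],[0.1,-0.07,0.102,0,-0.42],[0.1,-0.093,0.136,0,-0.57],[0.1,-0.116,0.17,0,-0.71],[0.1,-0.139,0.203,0,-0.85],[0.1,-0.162,0.237,0,-1.0],[0.1,-0.1852,0.2712,0,-1.14]]]'
python3 -m pendant '[[[0.1,0,0,0,0],[0.1,0,0,0,0],[0.1,0,0,0.01,0],[0.1,0,0,0.02,0],[0.1,0,0,0.025,0],[0.1,0,0,0.025,0],[0.1,0,0,0.025,0],[0.1,0,0,0.025,0]]]'
python3 -c "
from h import *
at(); to(477.0,61.7,31.5,np.pi/2-.0055)"
```

```text
t: 30.15
eef_pos: [475.0, 61.7, 98.1]
tcp_rot: [-3.141, 0.0, 1.563]
ft_force: [0.2, -0.2, 0.0]
opening: 0.291
t: 30.95
eef_pos: [475.9, 63.2, 73.7]
tcp_rot: [3.141, 0.0, 1.557]
ft_force: [0.3, -0.5, -0.4]
opening: 0.294
t 30.95 [475.9  63.2  73.7] yaw [3.1413e+00 1.0000e-04 1.5568e+00] F [ 0.3 -0.5 -0.4] op 27.9 j [-0.01  0.46  2.03 -0.    0.65  0.01]
shift [-0.0015  0.0011  0.0422] turn -0.0085
```

```bash

python3 -m pendant '[[[0.1,-0.0015,0.0011,0.01,-0.0085],[0.1,-0.0015,0.0011,0.02,-0.0085],[0.1,-0.0015,0.0011,0.03,-0.0085],[0.1,-0.0015,0.0011,0.034,-0.0085],[0.1,-0.0015,0.0011,0.038,-0.0085],[0.1,-0.0015,0.0011,0.0425,-0.0085],[0.1,-0.0015,0.0011,0.0425,-0.0085],[0.1,-0.0015,0.0011,0.0425,-0.0085]]]'
python3 seat.py
```

```text
t: 31.75
eef_pos: [476.9, 61.6, 31.1]
tcp_rot: [3.141, 0.0, 1.565]
ft_force: [0.4, -0.1, 0.1]
opening: 0.294
t 31.75 [476.9  61.6  31.1] yaw [3.1414e+00 1.0000e-04 1.5652e+00] F [ 0.4 -0.1  0.1] op 27.9 j [-0.01  0.54  2.06 -0.    0.54 -0.  ]
-26 rim y 83.3 cart edge 81.6 top z 49.7 nest 42.6
18 rim y 83.5 cart edge 81.3 top z 49.8 nest 42.4
26 rim y 83.6 cart edge 81.1 top z 49.5 nest 42.6
```

All four are in their pockets. Release, rise to the earlier viewpoint and check all of them.

```bash

python3 -m pendant '[[[0.1,0,0,0.0015,0],[0.42,0,0,0.0015,0],[0.42,0,0,0.0015,0],[0.42,0,0,0.0015,0],[0.45,0,0,-0.03,0],[0.5,-0.01,0,-0.08,0],[0.5,-0.03,-0.01,-0.13,0],[0.5,-0.05,-0.02,-0.18,0]]]'
python3 -m pendant '[[[0.5,0.003,-0.002,-0.05,0],[0.5,0.003,-0.002,-0.08,0],[0.5,0.003,-0.002,-0.08,0],[0.5,0.003,-0.002,-0.08,0],[0.5,0.003,-0.002,-0.08,0],[0.5,0.003,-0.002,-0.08,0],[0.5,0.003,-0.002,-0.08,0],[0.5,0.003,-0.002,-0.08,0]]]'
cat > nest.py <<'E'
from carts import *
def nest(save=None):
    im,rz,K,D,W=cam('wrist'); P=cloud(rz,K,D,W); hs=cv2.cvtColor(im,cv2.COLOR_BGR2HSV); Hh=hs[...,0].astype(int)
    if save: cv2.imwrite(save,im)
    for n in TG:
        a,b=HU[n]; m=(((Hh>=a)&(Hh<=b))|((Hh-180>=a)&(Hh-180<=b)))&(hs[...,1]>110)&(hs[...,2]>45)
        for z0,lab in((70,'port'),(50,'tongue'),(44,'bar')):
            mm=(m&(abs(P[...,2]+1.3-z0)<2.8)).astype(np.uint8); k,l,st,ce=cv2.connectedComponentsWithStats(mm)
            for i in range(1,k):
                if st[i,4]<25: continue
                v,u=np.where(l==i); o=ray(np.c_[u,v],z0,K,D,W)[:,:2].astype(np.float32); r=cv2.minAreaRect(o)
                if 420<r[0][0]<540 and -90<r[0][1]<150: print(n,lab,st[i,4],'px',ce[i].round(),np.round(r[0],1),np.round(r[1],1),round(r[2],1),'z',np.median(P[l==i][:,2]).round(1))
E
python3 -c "
from nest import *
at(); nest('pics/w9.png')"
```

```text
t: 32.6
eef_pos: [457.9, 15.2, 203.2]
tcp_rot: [-3.142, 0.0, 1.566]
ft_force: [0.4, -0.4, -0.7]
opening: 0.498
t: 33.4
eef_pos: [456.4, 18.6, 280.9]
tcp_rot: [-3.14, -0.0, 1.565]
ft_force: [0.0, 0.5, 0.0]
opening: 0.5
t 33.4 [456.4  18.6 280.9] yaw [-3.1405 -0.      1.5652] F [0.  0.5 0. ] op 47.5 j [-0.1   0.15  1.82 -0.    1.17 -0.1 ]
blue port 293 px [332. 106.] [477.1 116.2] [26.1 26. ] 89.7 z 68.6
blue tongue 87 px [357.  97.] [513.2 129.2] [10.8 14.3] 89.6 z 48.7
blue bar 162 px [301. 107.] [431.7 116.2] [30.6 10.2] 89.7 z 43.3
green port 248 px [332. 147.] [476.9  60.5] [25.5 25.8] 89.7 z 68.5
green tongue 75 px [355. 142.] [513.2  65.1] [10.3 13.7] 89.7 z 48.5
green bar 149 px [302. 146.] [431.9  60.5] [31.6 10.6] 89.7 z 43.1
amber port 267 px [331. 185.] [476.2   3.7] [26.1 27.2] 89.7 z 68.4
amber tongue 67 px [353. 186.] [512.4  -1.1] [11.3 14.4] 89.7 z 48.5
amber bar 167 px [302. 181.] [432.    4.3] [34.1 11.2] 89.0 z 43.1
red port 242 px [331. 220.] [475.9 -51.3] [26.4 26.7] 89.7 z 68.4
red tongue 62 px [352. 224.] [512.  -65.7] [10.5 13.4] 89.7 z 48.2
red bar 133 px [303. 215.] [431.6 -51.9] [31.5 10. ] 89.0 z 43.1
```

View pics/w9.png

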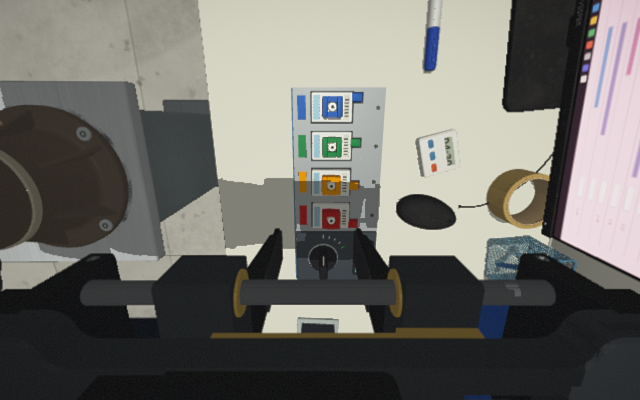

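All four cartridges sit level (rim z 68.4–68.6), with tongues pointing +x and ports at rows 106, 147, 185 and 220. The wrist view has a small height-dependent bias, so I measure ports and punch from the same height above each.

```bash

python3 -m pendant '[[[0.5,-0.03,0.01,0.04,0],[0.5,-0.06,0.02,0.08,0],[0.5,-0.0735,0.02,0.115,0],[0.5,-0.0735,0.02,0.125,0],[0.5,-0.0735,0.02,0.125,0],[0.5,-0.0735,0.02,0.125,0],[0.5,-0.0735,0.02,0.125,0],[0.5,-0.0735,0.02,0.125,0]]]'
python3 -c "
from nest import *
at(); nest(); to(452,-350,207,np.pi/2)"
```

```text
t: 34.25
eef_pos: [476.6, -54.6, 157.7]
tcp_rot: [3.139, 0.001, 1.566]
ft_force: [1.0, 0.8, -0.5]
opening: 0.499
t 34.25 [476.6 -54.6 157.7] yaw [3.1393e+00 7.0000e-04 1.5661e+00] F [ 1.   0.8 -0.5] op 47.4 j [-0.25  0.33  1.95 -0.    0.87 -0.25]
blue port 713 px [317.  16.] [476.9 112.6] [23.6 26.7] 89.7 z 68.4
blue tongue 176 px [356.   5.] [513.1 126.9] [ 8.8 14.2] 89.7 z 48.4
blue bar 466 px [271.  21.] [432.3 115.8] [32.8 11.4] 89.8 z 43.3
blue bar 26 px [355.  12.] [513.9 123.6] [ 1.7 10.6] 89.7 z 42.9
green port 696 px [317.  81.] [477.  60.] [26.7 27.2] 89.7 z 68.7
green tongue 179 px [353.  78.] [513.2  64.7] [11.  13.4] 89.7 z 48.6
green bar 374 px [274.  84.] [432.1  60. ] [32.2 10.9] 89.7 z 43.3
amber port 607 px [316. 142.] [475.9   3.1] [26.4 27.2] 89.7 z 68.6
amber tongue 151 px [351. 146.] [512.2  -2.1] [10.5 14.3] 89.7 z 48.6
amber bar 362 px [276. 139.] [431.8   4.4] [32.9 12.2] 89.6 z 43.2
red port 531 px [317. 196.] [476.6 -51.5] [27.3 26.6] 89.7 z 68.5
red tongue 128 px [349. 203.] [512.4 -66. ] [13.7 12. ] 1.2 z 48.4
red bar 293 px [278. 190.] [431.5 -51.9] [33.3 11.4] 87.7 z 43.2
shift [-0.2954 -0.023  -0.0495] turn -0.0049
```

```bash

python3 -m pendant '[[[0.5,-0.045,-0.004,-0.05,0],[0.5,-0.09,-0.008,-0.05,0],[0.5,-0.135,-0.012,-0.05,0],[0.5,-0.18,-0.016,-0.05,0],[0.5,-0.225,-0.02,-0.05,0],[0.5,-0.27,-0.024,-0.05,0],[0.5,-0.282,-0.024,-0.05,0],[0.5,-0.282,-0.024,-0.05,0]]]'
python3 -m pendant '[[[0.5,0,0,0,0],[0.5,0,0,0,0],[0.5,0,0,0,0],[0.5,0,0,0,0],[0.5,0,0,0,0],[0.5,0,0,0,0],[0.5,0,0,0,0],[0.5,0,0,0,0]]]'
cat > punch.py <<'E'
from h import *
at(); im,rz,K,D,W=cam('wrist'); P=cloud(rz,K,D,W); s=env.state()['eef_pos']
T=np.linalg.inv(W)
near=(np.hypot(P[...,0]-452,P[...,1]+331)<60)
for z0,t in((121,3),(40,3)):
    m=(near&(abs(P[...,2]+1.3-z0)<t)).astype(np.uint8); k,l,st,ce=cv2.connectedComponentsWithStats(m)
    i=1+np.argmax(st[1:,4]); v,u=np.where(l==i); o=ray(np.c_[u,v],z0,K,D,W)[:,:2].astype(np.float32); r=cv2.minAreaRect(o)
    print(z0,st[i].tolist(),'rect',np.round(r[0],1),np.round(r[1],1),round(r[2],1),'z',np.median(P[l==i][:,2]).round(1))
hs=cv2.cvtColor(im,cv2.COLOR_BGR2HSV); m=near&(hs[...,0]<18)&(hs[...,1]>140)&(hs[...,2]>60)&(P[...,2]>30)
for z in range(40,120,15):
    q=P[m&(abs(P[...,2]-z)<5)]
    if len(q)>5: print('barrel z',z,len(q),'x',np.percentile(q[:,0],[2,98]).round(1),'y',np.percentile(q[:,1],[2,50,98]).round(1), 'y slope vs x',np.polyfit(q[:,0],q[:,1],1)[0].round(3))
cv2.imwrite('pics/p1.png',cv2.resize(im[130:300,220:420],None,fx=3,fy=3))
E
python3 punch.py
```

```text
t: 35.1
eef_pos: [450.3, -338.1, 206.5]
tcp_rot: [3.141, 0.0, 1.563]
ft_force: [0.9, -0.3, 0.2]
opening: 0.499
t: 35.9
eef_pos: [450.5, -336.9, 206.4]
tcp_rot: [-3.142, 0.0, 1.565]
ft_force: [0.1, 0.4, -0.3]
opening: 0.5
t 35.9 [ 450.5 -336.9  206.4] yaw [-3.1416  0.      1.5651] F [ 0.1  0.4 -0.3] op 47.5 j [-0.76  0.39  1.69 -0.    1.06 -0.75]
121 [312, 183, 18, 6, 24] rect [ 453.7 -321.8] [ 3.2 17.9] 79.4 z 118.8
40 [294, 152, 52, 51, 1680] rect [ 452.2 -330.9] [66.  65.7] 86.5 z 38.6
barrel z 55 13 x [450.  462.1] y [-324.6 -322.2 -320.5] y slope vs x -0.308
barrel z 70 17 x [450.1 460.7] y [-323.3 -321.8 -320.2] y slope vs x -0.293
barrel z 85 20 x [449.1 460.8] y [-323.3 -321.8 -319.7] y slope vs x -0.296
barrel z 100 19 x [449.1 460.3] y [-323.3 -321.7 -320.2] y slope vs x -0.284
barrel z 115 41 x [441.3 462.4] y [-333.3 -322.  -320.1] y slope vs x 0.115
```

View pics/p1.png

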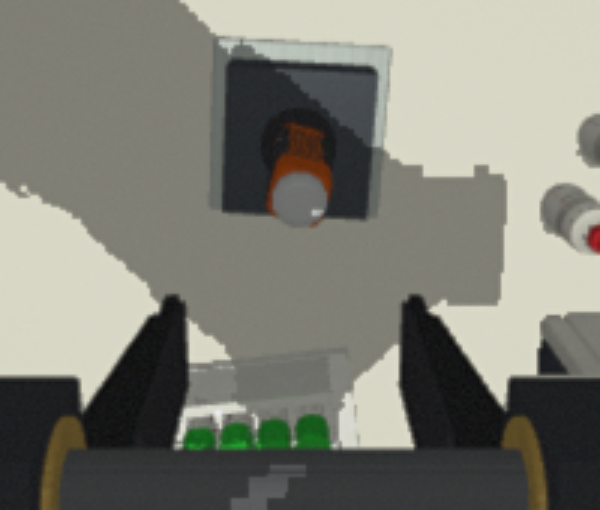

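Punch cap disc centred at crop (300,199), i.e. pixel (320,196.3). The visible barrel face slopes about −0.29 rad, which is the punch's yaw.

```bash
python3 - <<'E'
from h import *
im,rz,K,D,W=cam('wrist'); hs=cv2.cvtColor(im,cv2.COLOR_BGR2HSV)
print(ray([320,196.3],121,K,D,W))
m=((hs[...,1]<60)&(hs[...,2]>85)).astype(np.uint8); m[:185]=0;m[207:]=0;m[:,:308]=0;m[:,332:]=0
k,l,st,ce=cv2.connectedComponentsWithStats(m); i=1+np.argmax(st[1:,4]); print(st[i],ce[i],ray(ce[i],121,K,D,W))
c=ray([320,196.3],121,K,D,W)[0]; to(c[0],c[1],51,np.pi/2-.29)
E
```

```text
[[ 452.87374032 -333.88884882  121.        ]]
[308 188  24  19 332] [319.23493976 198.00301205] [[ 452.06750054 -335.73114437  121.        ]]
shift [0.0031 0.0024 0.1554] turn 0.2843
```

```bash
python3 - <<'E'
from h import *
im,rz,K,D,W=cam('wrist'); P=cloud(rz,K,D,W)
print(P[196,316:326:3].round(1)); c=ray([320,196.8],135,K,D,W)[0]; print(c)
to(c[0],c[1],45,np.pi/2-.29)
E
```

```text
[[ 448.8 -329.9  134.2]
 [ 451.8 -330.2  133.3]
 [ 454.8 -330.4  132.8]
 [ 457.7 -330.   134.3]]
[ 452.76792552 -330.5667509   135.        ]
shift [0.0064 0.0023 0.1614] turn 0.2842
```

```bash

python3 -m pendant '[[[0.5,0.0062,0.0022,0,0.14],[0.5,0.0062,0.0022,0,0.284],[0.5,0.0062,0.0022,0.04,0.284],[0.5,0.0062,0.0022,0.08,0.284],[0.5,0.0062,0.0022,0.12,0.284],[0.5,0.0062,0.0022,0.15,0.284],[0.5,0.0062,0.0022,0.161,0.284],[0.5,0.0062,0.0022,0.161,0.284]]]'
python3 -m pendant '[[[0.5,0,0,0,0],[0.5,0,0,0,0],[0.05,0,0,0,0],[0.05,0,0,0,0],[0.05,0,0,0,0],[0.05,0,0,0,0],[0.05,0,0,0,0],[0.05,0,0,0,0]]]'
python3 - <<'E'
from h import *
at(); im,*_=cam('wrist'); cv2.imwrite('pics/p2.png',cv2.resize(im[130:300,220:420],None,fx=3,fy=3))
E
```

```text
t: 36.85
eef_pos: [452.4, -330.5, 44.5]
tcp_rot: [-3.14, -0.001, 1.281]
ft_force: [-0.2, -0.3, 0.3]
opening: 0.498
t: 37.65
eef_pos: [452.8, -330.8, 45.6]
tcp_rot: [3.141, 0.0, 1.281]
ft_force: [0.3, 0.5, 2.8]
opening: 0.21
t 37.65 [ 452.8 -330.8   45.6] yaw [3.1413e+00 2.0000e-04 1.2811e+00] F [0.3 0.5 2.8] op 19.9 j [-0.75  0.59  1.86 -0.    0.7  -0.46]
```

View pics/p2.png

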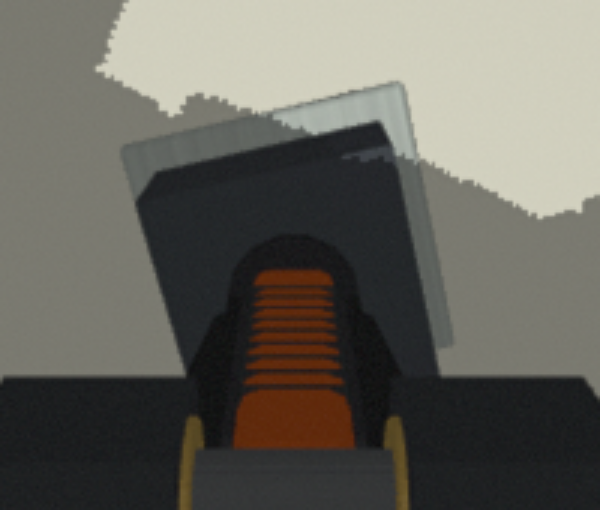

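```bash
cat > hold.py <<'E'
from h import *
im,rz,K,D,W=cam('wrist'); P=cloud(rz,K,D,W); s=env.state(); a=s['tcp_rot'][2]; d=P-s['eef_pos']
lx=d[...,0]*np.cos(a)+d[...,1]*np.sin(a); ly=d[...,0]*np.sin(a)-d[...,1]*np.cos(a)
hs=cv2.cvtColor(im,cv2.COLOR_BGR2HSV); m=(hs[...,0]<18)&(hs[...,1]>140)&(hs[...,2]>40)&(abs(ly)<12)&(abs(lx)<25)&(d[...,2]<70)
z=d[...,2]
for q in range(0,70,10):
    k=m&(abs(z-q)<5)
    if k.sum()>5: print('z rel',q,k.sum(),'lx',np.median(lx[k]).round(2),'ly',np.percentile(ly[k],[2,98]).round(1))
f=(abs(abs(ly)-14)<3)&(abs(lx-10)<5)&(z>24)&(z<60); print('finger lx',np.percentile(lx[f],[20,50,80]).round(2))
E
python3 hold.py
python3 -m pendant '[[[0.05,0,0,-0.01,0],[0.05,0,0,-0.02,0],[0.05,0,0,-0.03,0],[0.05,0,0,-0.04,0],[0.05,0,0,-0.055,0],[0.05,0,0,-0.075,0],[0.05,0,0,-0.083,0],[0.05,0,0,-0.083,0]]]'
python3 hold.py;python3 -c "
from h import *
at(); to(476.6,-51.5,128,1.281)"
```

```text
z rel 0 46 lx 9.12 ly [-9.6  8.6]
z rel 10 108 lx 9.14 ly [-8.3  8.1]
z rel 20 115 lx 9.18 ly [-7.8  7.5]
z rel 30 138 lx 9.05 ly [-8.3  8. ]
z rel 40 152 lx 9.09 ly [-8.2  7.9]
z rel 50 173 lx 9.11 ly [-8.3  8.1]
z rel 60 229 lx 9.03 ly [-8.9  9.1]
finger lx [10.71 11.01 11.27]
t: 38.55
eef_pos: [453.1, -331.1, 129.7]
tcp_rot: [3.139, 0.001, 1.281]
ft_force: [0.5, 0.3, -3.6]
opening: 0.212
z rel 0 36 lx 8.7 ly [-8.8  9.6]
z rel 10 99 lx 8.96 ly [-8.   8.6]
z rel 20 127 lx 8.98 ly [-7.6  8.3]
z rel 30 125 lx 8.94 ly [-8.   8.5]
z rel 40 149 lx 8.99 ly [-7.9  7.9]
z rel 50 185 lx 9.0 ly [-7.9  8.5]
z rel 60 213 lx 8.89 ly [-8.7  9.5]
finger lx [10.53 10.84 11.1 ]
t 38.6 [ 452.7 -330.7  128.7] yaw [3.1409e+00 4.0000e-04 1.2812e+00] F [ 0.2 -0.5 -3.1] op 20.2 j [-0.75  0.47  1.79 -0.    0.88 -0.46]
shift [ 0.2744 -0.0569  0.0007] turn 0.0002
```

Punch held square, offset consistent with the view bias. Carry it to the red port, staying above the knob.

```bash

python3 -m pendant '[[[0.05,0,0,-0.018,0],[0.05,0.045,-0.01,-0.018,0],[0.05,0.09,-0.02,-0.018,0],[0.05,0.135,-0.03,-0.018,0],[0.05,0.18,-0.04,-0.018,0],[0.05,0.225,-0.048,-0.018,0],[0.05,0.26,-0.054,-0.018,0],[0.05,0.2744,-0.0569,-0.018,0]]]'
python3 -m pendant '[[[0.05,0,0,0.01,0],[0.05,0,0,0.03,0],[0.05,0,0,0.035,0],[0.05,0,0,0.035,0],[0.05,0,0,0.035,0],[0.05,0,0,0.035,0],[0.05,0,0,0.035,0],[0.05,0,0,0.035,0]]]'
python3 - <<'E'
from h import *
at(); to(476.6,-51.5,105,1.281); im,*_=cam('wrist'); cv2.imwrite('pics/p3.png',cv2.resize(im[150:300,220:420],None,fx=3,fy=3))
E
python3 hold.py
```

```text
t: 39.4
eef_pos: [476.1, -48.7, 145.7]
tcp_rot: [-3.14, -0.0, 1.283]
ft_force: [0.3, -0.3, -3.2]
opening: 0.211
t: 40.2
eef_pos: [476.7, -51.7, 111.8]
tcp_rot: [3.141, 0.0, 1.281]
ft_force: [0.4, -0.7, -2.4]
opening: 0.211
t 40.2 [476.7 -51.7 111.8] yaw [3.1409e+00 1.0000e-04 1.2810e+00] F [ 0.4 -0.7 -2.4] op 20.1 j [-0.25  0.4   2.   -0.    0.75  0.04]
shift [ 0.0001 -0.0002  0.0068] turn -0.0
z rel 0 47 lx 9.09 ly [-9.1  8.6]
z rel 10 101 lx 9.1 ly [-8.3  8.1]
z rel 20 117 lx 9.12 ly [-7.8  7.8]
z rel 30 142 lx 9.05 ly [-8.3  8. ]
z rel 40 152 lx 9.14 ly [-8.3  7.9]
z rel 50 174 lx 9.07 ly [-7.8  8.2]
z rel 60 249 lx 9.05 ly [-9.1  9. ]
finger lx [10.72 11.   11.24]
```

View pics/p3.png

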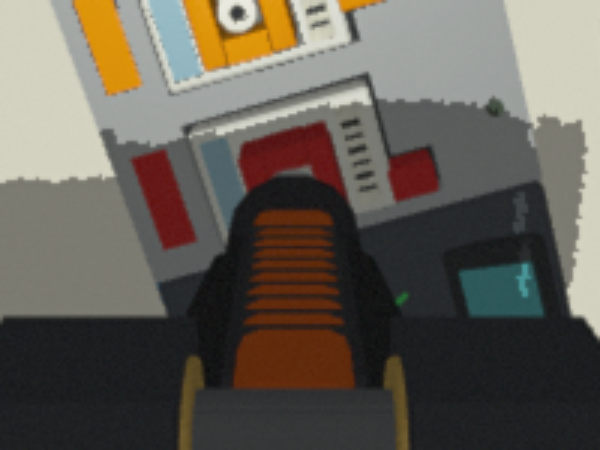

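Punch hovers over the red port (port visible at crop 240–345, 125–195, behind the flange). Press in one slow call and read the force.

```bash

python3 -m pendant '[[[0.05,0,0,0.006,0],[0.05,0,0,0.009,0],[0.05,0,0,0.011,0],[0.05,0,0,0.013,0],[0.05,0,0,0.014,0],[0.05,0,0,0.015,0],[0.05,0,0,0.015,0],[0.05,0,0,0.015,0]]]'
python3 hold.py | sed -n '3p;5p'
python3 -m pendant '[[[0.05,0,0,0.001,0],[0.05,0,0,0.002,0],[0.05,0,0,0.003,0],[0.05,0,0,0.004,0],[0.05,0,0,0.005,0],[0.05,0,0,0.006,0],[0.05,0,0,0.007,0],[0.05,0,0,0.007,0]]]'
python3 hold.py | sed -n '3p;5p'
```

```text
t: 41.1
eef_pos: [476.5, -51.5, 97.0]
tcp_rot: [3.142, 0.0, 1.281]
ft_force: [-2.7, 0.4, 9.7]
opening: 0.211
z rel 20 120 lx 9.15 ly [-7.9  7.7]
z rel 40 144 lx 9.05 ly [-8.3  8.1]
t: 41.95
eef_pos: [476.6, -51.5, 90.0]
tcp_rot: [3.141, 0.0, 1.281]
ft_force: [-3.4, 0.8, 11.1]
opening: 0.21
z rel 20 117 lx 9.13 ly [-7.8  7.8]
z rel 40 143 lx 9.13 ly [-8.  8.]
```

Force pattern (13 N, then only 14 N after 7 mm more) suggests it tripped. Lift and go to amber.

```bash

python3 -m pendant '[[[0.05,0,0,-0.01,0],[0.05,0,0,-0.022,0],[0.05,0,0,-0.022,0],[0.05,0.03,-0.009,-0.022,0],[0.05,0.0525,-0.0159,-0.022,0],[0.05,0.0525,-0.0159,-0.022,0],[0.05,0.0525,-0.0159,-0.022,0],[0.05,0.0525,-0.0159,-0.022,0]]]'
python3 -c "
from h import *
at(); to(476.3,3.3,112,1.281)"
```

```text
t: 42.8
eef_pos: [476.3, 2.9, 111.1]
tcp_rot: [-3.141, 0.0, 1.281]
ft_force: [-0.8, 0.5, -3.2]
opening: 0.21
t 42.8 [476.3   2.9 111.1] yaw [-3.1413e+00  2.0000e-04  1.2809e+00] F [-0.8  0.5 -3.2] op 19.9 j [-0.13  0.39  2.   -0.    0.74  0.16]
shift [ 0.0004 -0.0001 -0.0009] turn -0.0001
```

```bash

python3 -m pendant '[[[0.05,0,0,0.006,0],[0.05,0,0,0.009,0],[0.05,0,0,0.011,0],[0.05,0,0,0.013,0],[0.05,0,0,0.015,0],[0.05,0,0,0.016,0],[0.05,0,0,0.0165,0],[0.05,0,0,0.0165,0]]]'
python3 -m pendant '[[[0.05,0,0,0.001,0],[0.05,0,0,0.002,0],[0.05,0,0,0.003,0],[0.05,0,0,0.004,0],[0.05,0,0,0.005,0],[0.05,0,0,0.0055,0],[0.05,0,0,0.0055,0],[0.05,0,0,0.0055,0]]]'
python3 -m pendant '[[[0.05,0,0,-0.01,0],[0.05,0,0,-0.022,0],[0.05,0,0,-0.022,0],[0.05,0.03,-0.009,-0.022,0],[0.05,0.054,-0.0156,-0.022,0],[0.05,0.0546,-0.0156,-0.022,0],[0.05,0.0546,-0.0156,-0.022,0],[0.05,0.0546,-0.0156,-0.022,0]]]'
python3 -c "
from h import *
at(); to(476.9,60.1,112,1.281)"
```

```text
t: 43.6
eef_pos: [476.3, 2.9, 95.5]
tcp_rot: [3.141, 0.0, 1.281]
ft_force: [-4.3, -2.3, 11.1]
opening: 0.211
t: 44.4
eef_pos: [476.4, 2.9, 90.0]
tcp_rot: [3.141, 0.0, 1.281]
ft_force: [-3.4, -1.5, 10.2]
opening: 0.209
t: 45.2
eef_pos: [476.9, 59.6, 111.1]
tcp_rot: [-3.141, 0.0, 1.281]
ft_force: [0.5, -0.5, -3.8]
opening: 0.208
t 45.2 [476.9  59.6 111.1] yaw [-3.1412e+00  3.0000e-04  1.2809e+00] F [ 0.5 -0.5 -3.8] op 19.8 j [-0.01  0.4   1.99 -0.    0.75  0.28]
shift [ 0.0005 -0.0001 -0.0009] turn -0.0001
```

```bash

python3 -m pendant '[[[0.05,0.0004,0,0.006,0],[0.05,0.0004,0,0.009,0],[0.05,0.0004,0,0.011,0],[0.05,0.0004,0,0.013,0],[0.05,0.0004,0,0.015,0],[0.05,0.0004,0,0.016,0],[0.05,0.0004,0,0.0165,0],[0.05,0.0004,0,0.0165,0]]]'
python3 -m pendant '[[[0.05,0,0,0.001,0],[0.05,0,0,0.002,0],[0.05,0,0,0.003,0],[0.05,0,0,0.004,0],[0.05,0,0,0.005,0],[0.05,0,0,0.0055,0],[0.05,0,0,0.0055,0],[0.05,0,0,0.0055,0]]]'
python3 -m pendant '[[[0.05,0,0,-0.01,0],[0.05,0,0,-0.022,0],[0.05,0,0,-0.022,0],[0.05,0.03,-0.009,-0.022,0],[0.05,0.0535,-0.016,-0.022,0],[0.05,0.0535,-0.016,-0.022,0],[0.05,0.0535,-0.016,-0.022,0],[0.05,0.0535,-0.016,-0.022,0]]]'
python3 -c "
from h import *
at(); to(477.0,115.7,112,1.281)"
python3 hold.py | sed -n '3p;5p'
```

```text
t: 46.0
eef_pos: [477.1, 60.0, 95.5]
tcp_rot: [3.141, 0.0, 1.281]
ft_force: [-3.1, -1.6, 11.9]
opening: 0.209
t: 46.8
eef_pos: [477.1, 60.1, 90.0]
tcp_rot: [3.141, 0.0, 1.281]
ft_force: [-3.2, -1.6, 11.1]
opening: 0.212
t: 47.6
eef_pos: [476.9, 115.8, 111.0]
tcp_rot: [-3.141, 0.0, 1.281]
ft_force: [0.4, 0.1, -3.4]
opening: 0.207
t 47.6 [476.9 115.8 111. ] yaw [-3.1411e+00  4.0000e-04  1.2809e+00] F [ 0.4  0.1 -3.4] op 19.7 j [ 0.1   0.41  1.97 -0.    0.76  0.39]
shift [-0.0001  0.0001 -0.001 ] turn -0.0001
z rel 20 111 lx 9.22 ly [-7.9  7.6]
z rel 40 149 lx 9.24 ly [-8.3  8. ]
```

```bash

python3 -m pendant '[[[0.05,0,0,0.006,0],[0.05,0,0,0.009,0],[0.05,0,0,0.011,0],[0.05,0,0,0.013,0],[0.05,0,0,0.015,0],[0.05,0,0,0.016,0],[0.05,0,0,0.0165,0],[0.05,0,0,0.0165,0]]]'
python3 -m pendant '[[[0.05,0,0,0.001,0],[0.05,0,0,0.002,0],[0.05,0,0,0.003,0],[0.05,0,0,0.004,0],[0.05,0,0,0.005,0],[0.05,0,0,0.0055,0],[0.05,0,0,0.0055,0],[0.05,0,0,0.0055,0]]]'
python3 -m pendant '[[[0.05,0,0,-0.01,0],[0.05,0,0,-0.04,0],[0.05,-0.03,0.007,-0.07,0],[0.05,-0.07,0.017,-0.08,0],[0.05,-0.11,0.027,-0.08,0],[0.05,-0.15,0.036,-0.08,0],[0.05,-0.191,0.0446,-0.08,0],[0.05,-0.191,0.0446,-0.08,0]]]'
python3 -m pendant '[[[0.05,0,0,0,0],[0.05,0,0,0,0],[0.05,0,0,0,0],[0.05,0,0,0,0],[0.05,0,0,0,0],[0.05,0,0,0,0],[0.05,0,0,0,0],[0.05,0,0,0,0]]]'
python3 - <<'E'
from nest import *
at(); nest('pics/full.png'); im=cv2.imread('pics/full.png'); cv2.imwrite('pics/p4.png',cv2.resize(im[0:250,200:440],None,fx=2.4,fy=2.4,interpolation=cv2.INTER_CUBIC))
E
```

```text
t: 48.45
eef_pos: [477.0, 115.9, 95.5]
tcp_rot: [3.141, 0.0, 1.281]
ft_force: [-2.6, -1.8, 10.9]
opening: 0.207
t: 49.25
eef_pos: [477.1, 116.0, 90.1]
tcp_rot: [3.141, 0.0, 1.281]
ft_force: [-2.3, -1.9, 11.3]
opening: 0.209
t: 50.05
eef_pos: [465.0, -83.3, 169.4]
tcp_rot: [3.141, 0.001, 1.277]
ft_force: [-0.5, 1.1, -2.8]
opening: 0.208
t: 50.85
eef_pos: [465.3, -79.4, 169.5]
tcp_rot: [3.142, 0.0, 1.281]
ft_force: [-0.3, -0.3, -3.8]
opening: 0.208
t 50.85 [465.3 -79.4 169.5] yaw [3.1415 0.     1.2812] F [-0.3 -0.3 -3.8] op 19.8 j [-0.31  0.3   1.95 -0.    0.89 -0.02]
blue port 300 px [270.   5.] [476.2 103.3] [10.1 28.1] 73.5 z 68.5
blue bar 415 px [230.  17.] [432.5 115.8] [33.1 11.3] 89.9 z 43.3
green port 701 px [288.  57.] [477.1  59.4] [27.8 27. ] 89.8 z 68.7
green tongue 185 px [323.  46.] [513.3  63.8] [12.  14.1] 89.8 z 48.7
green bar 345 px [250.  75.] [432.3  60.1] [10.7 32.6] 0.0 z 43.3
amber port 603 px [305. 117.] [476.3   2.6] [27.6 27.5] 89.4 z 68.6
amber tongue 154 px [339. 113.] [512.3  -2.6] [11.5 14.5] 89.7 z 48.5
amber bar 341 px [267. 128.] [431.9   4. ] [33.9 12. ] 89.4 z 43.3
red port 520 px [321. 169.] [476.7 -52.4] [28.1 27.5] 89.3 z 68.5
red tongue 131 px [354. 169.] [512.7 -66.4] [11.6 14.8] 89.7 z 48.5
red bar 277 px [283. 176.] [431.5 -51.8] [11.5 33.2] 0.0 z 43.2
```

View pics/p4.png

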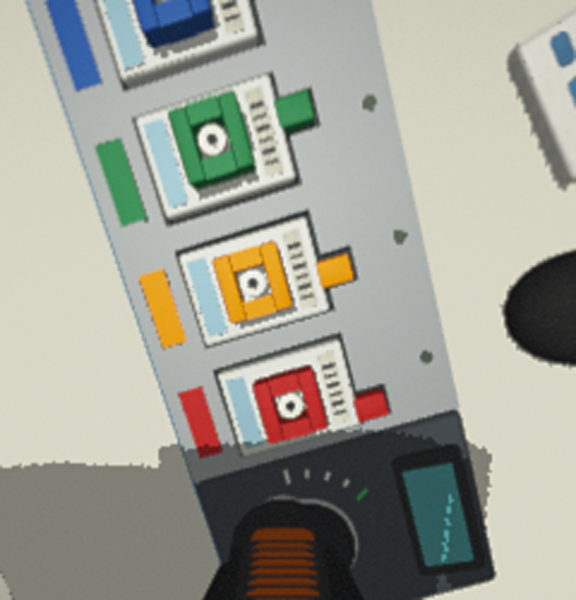

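All four ports are visible, white plugs centred. I compare plug and rim heights by averaged depth.

```bash
cat > plug.py <<'E'
from h import *
fr=[cam('wrist') for _ in range(5)]; im,_,K,D,W=fr[0]; P=cloud(np.median([f[1] for f in fr],0),K,D,W); s=env.state()
for n,c in dict(blue=(477,115),green=(477.1,59.4),amber=(476.3,2.6),red=(476.7,-52.4)).items():
    dx,dy=P[...,0]-c[0],P[...,1]-c[1]; r=np.hypot(dx,dy); mx=np.maximum(abs(dx),abs(dy)); ok=P[...,2]>55
    rim=P[ok&(mx>8)&(mx<13)][:,2]; pl=P[ok&(r<3.5)][:,2]; print(n,len(rim),len(pl),'rim-plug',(np.median(rim)-np.median(pl)).round(2) if len(pl) else None)
E
python3 plug.py; python3 -c "
from h import *
to(452.8,-330.8,128,1.281)"
```

```text
blue 320 0 rim-plug None
green 512 47 rim-plug 3.33
amber 425 40 rim-plug 3.35
red 5649 437 rim-plug 11.21
shift [-0.2444  0.0599  0.0414] turn 0.0
```

```bash
sed -i 's/ok=P\[...,2\]>55/ok=(P[...,2]>55)\&(P[...,2]<75)/' plug.py
python3 -m pendant '[[[0.05,0.015,0,-0.03,0],[0.05,0.03,0,-0.05,0],[0.05,0.03,0,-0.05,0],[0.05,0.03,0,-0.05,0],[0.05,0.03,0,-0.05,0],[0.05,0.03,0,-0.05,0],[0.05,0.03,0,-0.05,0],[0.05,0.03,0,-0.05,0]]]'
python3 plug.py; python3 hold.py | sed -n '3p;5p'; python3 -c "
from h import *
at();to(452.8,-330.8,140,1.281)"
```

```text
t: 51.95
eef_pos: [473.7, -50.9, 219.1]
tcp_rot: [-3.141, 0.0, 1.281]
ft_force: [-0.1, -0.5, -2.4]
opening: 0.211
blue 390 35 rim-plug 3.3
green 334 31 rim-plug 3.36
amber 289 24 rim-plug 3.29
red 254 23 rim-plug 3.38
z rel 20 115 lx 9.12 ly [-7.8  7.5]
z rel 40 150 lx 9.16 ly [-8.2  7.5]
t 52.25 [473.8 -50.7 219.4] yaw [3.1416e+00 1.0000e-04 1.2811e+00] F [ 0.   0.1 -3.3] op 20.0 j [-0.25  0.25  1.87 -0.    1.02  0.04]
shift [-0.2744  0.0599  0.0794] turn 0.0001
```

All four plugs are driven (about 3.3 mm below the rim, against 0.6 mm as supplied). Return the punch to its stand.

```bash

python3 -m pendant '[[[0.05,-0.04,0.009,0,0],[0.05,-0.085,0.018,0.01,0],[0.05,-0.13,0.028,0.03,0],[0.05,-0.175,0.038,0.05,0],[0.05,-0.22,0.048,0.07,0],[0.05,-0.26,0.056,0.0794,0],[0.05,-0.2744,0.0599,0.0794,0],[0.05,-0.2744,0.0599,0.0794,0]]]'
python3 -m pendant '[[[0.05,0,0,0.03,0],[0.05,0,0,0.05,0],[0.05,0,0,0.055,0],[0.05,0,0,0.055,0],[0.05,0,0,0.055,0],[0.05,0,0,0.055,0],[0.05,0,0,0.055,0],[0.05,0,0,0.055,0]]]'
python3 -c "
from h import *
at(); to(452.8,-330.8,46,1.281)"
```

```text
t: 53.05
eef_pos: [452.6, -332.5, 139.7]
tcp_rot: [-3.141, -0.0, 1.279]
ft_force: [0.7, 0.8, -3.2]
opening: 0.206
t: 53.85
eef_pos: [453.0, -330.9, 85.6]
tcp_rot: [3.141, 0.0, 1.281]
ft_force: [0.4, 0.2, -3.7]
opening: 0.21
t 53.85 [ 453.  -330.9   85.6] yaw [3.1408e+00 5.0000e-04 1.2811e+00] F [ 0.4  0.2 -3.7] op 19.9 j [-0.75  0.53  1.83 -0.    0.78 -0.46]
shift [ 0.0001 -0.0002  0.0396] turn 0.0001
```

```bash

python3 -m pendant '[[[0.05,0,0,0.01,0],[0.05,0,0,0.018,0],[0.05,0,0,0.024,0],[0.05,0,0,0.03,0],[0.05,0,0,0.036,0],[0.05,0,0,0.039,0],[0.05,0,0,0.039,0],[0.05,0,0,0.039,0]]]'
python3 -c "
from h import *
at()"
```

```text
t: 54.65
eef_pos: [452.9, -330.9, 46.1]
tcp_rot: [3.141, 0.0, 1.281]
ft_force: [0.3, 0.2, -4.2]
opening: 0.211
t 54.65 [ 452.9 -330.9   46.1] yaw [3.1413e+00 2.0000e-04 1.2811e+00] F [ 0.3  0.2 -4.2] op 20.1 j [-0.75  0.59  1.86 -0.    0.7  -0.46]
```

```bash

python3 -m pendant '[[[0.05,0,0,0.0005,0],[0.05,0,0,0.001,0],[0.4,0,0,0.001,0],[0.4,0,0,0.001,0],[0.4,0,0,0.001,0],[0.4,0,0,0.001,0],[0.4,0,0,-0.01,0],[0.4,0,0,-0.05,0]]]'
python3 -m pendant '[[[0.4,0,0,-0.04,0],[0.4,0,0,-0.085,0],[0.4,0,0,-0.12,0],[0.4,0,0,-0.12,0],[0.4,0.03,-0.005,-0.12,-0.1],[0.4,0.07,-0.015,-0.12,-0.2],[0.4,0.11,-0.025,-0.12,-0.284],[0.4,0.16,-0.037,-0.12,-0.284]]]'
python3 -m pendant '[[[0.4,0,0,0,0],[0.4,0,0,0,0],[0.4,0,0,0,0],[0.4,0,0,0,0],[0.4,0,0,0,0],[0.4,0,0,0,0],[0.4,0,0,0,0],[0.4,0,0,0,0]]]'
cat > knob.py <<'E'
from h import *
at(); im,rz,K,D,W=cam('wrist'); P=cloud(rz,K,D,W)
q=P[(np.hypot(P[...,0]-461,P[...,1]+125)<40)&(P[...,2]>60)&(P[...,2]<120)]
print('z hist',np.histogram(q[:,2],bins=range(60,121,4)))
zt=np.percentile(q[:,2],97); v,u=np.where((np.hypot(P[...,0]-461,P[...,1]+125)<40)&(abs(P[...,2]-zt)<4))
o=ray(np.c_[u,v],zt+1.3,K,D,W)[:,:2].astype(np.float32); print('top z',zt,len(v),cv2.minAreaRect(o))
E
python3 knob.py
```

```text
t: 55.45
eef_pos: [451.6, -329.7, 94.4]
tcp_rot: [-3.136, -0.003, 1.281]
ft_force: [0.3, 0.4, 0.1]
opening: 0.396
t: 56.25
eef_pos: [462.5, -167.2, 215.9]
tcp_rot: [-3.141, 0.0, 1.567]
ft_force: [1.3, 0.8, 1.4]
opening: 0.404
t: 57.05
eef_pos: [462.9, -168.5, 216.0]
tcp_rot: [-3.142, 0.0, 1.565]
ft_force: [-0.2, -0.2, -0.7]
opening: 0.401
t 57.05 [ 462.9 -168.5  216. ] yaw [-3.1415e+00  1.0000e-04  1.5648e+00] F [-0.2 -0.2 -0.7] op 38.1 j [-0.48  0.27  1.84 -0.    1.03 -0.48]
z hist (array([  0,   0,   8,   0,  65, 372,   1,   0,   0,   0,   0,   0,   0,
         0,   0]), array([ 60,  64,  68,  72,  76,  80,  84,  88,  92,  96, 100, 104, 108,
       112, 116, 120]))
top z 82.89050861384194 428 ((464.142333984375, -127.4462890625), (41.631378173828125, 13.038642883300781), 89.64814758300781)
```

Knob top at z≈84, centre (464,−127), bar along y, 42×13 as specified. Before turning it I check with the top camera that the punch stands upright, and descend to grip.

```bash
python3 - <<'E'
from h import *
im,rz,K,D,W=cam('top'); P=cloud(rz,K,D,W); q=P[(np.hypot(P[...,0]-452,P[...,1]+331)<40)]
c=q[q[:,2]>129]; print('cap',len(c),c.mean(0).round(1),'max z',q[:,2].max().round(1)); b=q[abs(q[:,2]-40)<3]; print(cv2.minAreaRect(b[:,:2].astype(np.float32)))
to(464.1,-128.5,80,1.565)
E
python3 -m pendant '[[[0.4,0.02,0.001,0.03,0],[0.4,0.04,0.0012,0.07,0],[0.4,0.04,0.0012,0.11,0],[0.4,0.04,0.0012,0.136,0],[0.4,0.04,0.0012,0.136,0],[0.4,0.04,0.0012,0.136,0],[0.4,0.04,0.0012,0.136,0],[0.4,0.04,0.0012,0.136,0]]]'
python3 tip.py
```

```text
t: 57.95
eef_pos: [465.1, -128.7, 81.4]
tcp_rot: [3.139, 0.001, 1.565]
ft_force: [0.9, 0.1, -0.5]
opening: 0.401
finger -1 394 low z rel TCP [-29.1 -28.3  32.6] ly [-27.3 -18.8]
finger 1 382 low z rel TCP [-29.1 -24.8  33.3] ly [18.1 26.9]
t 58.0 [ 465.  -128.6   81.2] yaw [3.1395e+00 1.0000e-03 1.5650e+00] F [ 0.4 -0.2 -0.8] op 38.1 j [-0.41  0.45  2.02 -0.    0.67 -0.4 ]<stdin>:3: RuntimeWarning: Mean of empty slice.
  ret = um.true_divide(
Traceback (most recent call last):
ValueError: zero-size array to reduction operation maximum which has no identity
```

```bash
python3 - <<'E'
from h import *
for n in('top','side'):
    im,rz,K,D,W=cam(n); P=cloud(rz,K,D,W); d=np.hypot(P[...,0]-452,P[...,1]+331); print(n,(d<40).sum(), np.histogram(P[d<40][:,2],bins=[-5,10,30,45,80,110,140,400])[0])
    c=P[(d<25)&(P[...,2]>125)&(P[...,2]<145)]; print(len(c),c.mean(0) if len(c) else '')
    T=np.linalg.inv(W); uv=cv2.projectPoints(np.array([[452,-331,135.]]),cv2.Rodrigues(T[:3,:3])[0],T[:3,3],K,D)[0].ravel(); print(uv.round(),im.shape)
    u,v=uv.astype(int)
    if 0<u<640 and 0<v<400: print(P[v,u],im[v,u])
E
```

```text
top 382 [ 16   9 176  36  51  94   0]
67 [ 452.026329   -330.63153172  132.66736285]
[462. 214.] (400, 640, 3)
[ 452.88211955 -329.35575102  136.88576571] [164 167 165]
side 485 [ 38  58 219  76  40  50   4]
35 [ 451.14816038 -327.71892715  133.59752222]
[421. 164.] (400, 640, 3)
[ 453.40143992 -329.19057055  138.59237032] [204 201 205]
```

The punch stands in place (cap at 452,−331, z≈135, in both fixed views). Lower onto the knob and grip.

```bash

python3 -m pendant '[[[0.4,0,-0.0007,0.01,0],[0.4,0,-0.0007,0.02,0],[0.4,0,-0.0007,0.03,0],[0.4,0,-0.0007,0.037,0],[0.4,0,-0.0007,0.042,0],[0.4,0,-0.0007,0.042,0],[0.4,0,-0.0007,0.042,0],[0.4,0,-0.0007,0.042,0]]]'
python3 -m pendant '[[[0,0,0,0,0],[0,0,0,0,0],[0,0,0,0,0],[0,0,0,0,0],[0,0,0,0,0],[0,0,0,0,0],[0,0,0,0,0],[0,0,0,0,0]]]'
```

```text
t: 58.9
eef_pos: [463.9, -128.4, 38.3]
tcp_rot: [3.141, 0.0, 1.565]
ft_force: [-0.4, -0.1, 0.1]
opening: 0.398
t: 59.7
eef_pos: [464.2, -128.4, 38.2]
tcp_rot: [3.141, 0.0, 1.565]
ft_force: [5.3, 1.6, 1.2]
opening: 0.145
```

Gripped at 14 mm. Twist clockwise (positive about the tool's z).

```bash

python3 -m pendant '[[[0,0,0,0,0.14],[0,0,0,0,0.28],[0,0,0,0,0.42],[0,0,0,0,0.56],[0,0,0,0,0.7],[0,0,0,0,0.84],[0,0,0,0,0.95],[0,0,0,0,0.95]]]'
python3 -c "
from h import *
at(); print(env.state()['moment'])"
python3 -m pendant '[[[0,0,0,0,0.05],[0,0,0,0,0.1],[0,0,0,0,0.13],[0,0,0,0,0.15],[0,0,0,0,0.15],[0,0,0,0,0.15],[0,0,0,0,0.15],[0,0,0,0,0.15]]]'
python3 -c "
from h import *
at(); print(env.state()['moment'])"
```

```text
t: 60.5
eef_pos: [463.7, -128.1, 38.2]
tcp_rot: [-3.141, 0.0, 0.614]
ft_force: [3.8, 4.5, 3.5]
opening: 0.146
t 60.5 [ 463.7 -128.1   38.2] yaw [-3.1415  0.      0.6138] F [3.8 4.5 3.5] op 13.9 j [-0.41  0.52  2.05  0.    0.56  0.55]
[ 0.84213042 -0.52044629  0.19008598]
t: 61.3
eef_pos: [463.6, -128.2, 38.2]
tcp_rot: [-3.142, 0.0, 0.47]
ft_force: [2.8, 3.0, 4.2]
opening: 0.152
t 61.3 [ 463.6 -128.2   38.2] yaw [-3.1416e+00  4.0000e-04  4.7020e-01] F [2.8 3.  4.2] op 14.4 j [-0.41  0.52  2.05 -0.    0.56  0.69]
[ 0.73237751 -0.40845149  0.73917551]
```

The moment jumped from 0.19 to 0.74 Nm, so it is against its stop. Turn back with it, release and lift.

```bash

python3 -m pendant '[[[0,0,0,0,-0.14],[0,0,0,0,-0.28],[0,0,0,0,-0.42],[0,0,0,0,-0.56],[0,0,0,0,-0.7],[0,0,0,0,-0.84],[0,0,0,0,-0.98],[0,0,0,0,-1.09]]]'
python3 -m pendant '[[[0,0,0,0,0],[0.3,0,0,0,0],[0.6,0,0,0,0],[0.6,0,0,0,0],[0.6,0,0,0,0],[0.6,0,0,-0.02,0],[0.6,0,0,-0.06,0],[0.6,0,0,-0.1,0]]]'
python3 -m pendant '[[[0.6,-0.02,0,-0.04,0],[0.6,-0.04,0,-0.075,0],[0.6,-0.04,0,-0.075,0],[0.6,-0.04,0,-0.075,0],[0.6,-0.04,0,-0.075,0],[0.6,-0.04,0,-0.075,0],[0.6,-0.04,0,-0.075,0],[0.6,-0.04,0,-0.075,0]]]'
python3 knob.py
python3 - <<'E'
from nest import *
nest('pics/end.png')
E
sed -i "s/blue=(477,115),green=(477.1,59.4),amber=(476.3,2.6),red=(476.7,-52.4)/blue=(477,115.6),green=(477.1,60),amber=(476.2,3.2),red=(476.6,-51.5)/" plug.py; python3 plug.py
```

```text
t: 62.1
eef_pos: [464.2, -128.5, 38.2]
tcp_rot: [3.14, 0.001, 1.564]
ft_force: [5.1, 1.3, 2.7]
opening: 0.144
t: 62.9
eef_pos: [463.0, -128.1, 138.8]
tcp_rot: [-3.139, -0.001, 1.555]
ft_force: [0.7, -0.1, 0.6]
opening: 0.599
t: 63.7
eef_pos: [463.0, -168.0, 212.4]
tcp_rot: [-3.141, -0.0, 1.555]
ft_force: [0.7, -0.8, 1.1]
opening: 0.599
t 63.7 [ 463.  -168.   212.4] yaw [-3.1406e+00 -5.0000e-04  1.5555e+00] F [ 0.7 -0.8  1.1] op 56.9 j [-0.48  0.28  1.85 -0.    1.02 -0.47]
z hist (array([  2,   0,   1,   1,  67, 381,   0,   0,   0,   0,   0,   0,   0,
         0,   0]), array([ 60,  64,  68,  72,  76,  80,  84,  88,  92,  96, 100, 104, 108,
       112, 116, 120]))
top z 82.80108799725022 424 ((463.9342956542969, -127.58395385742188), (41.3402099609375, 13.668392181396484), 89.5007553100586)
amber port 634 px [328.  32.] [477.3   1.1] [28.2 27.1] 89.1 z 68.6
amber tongue 161 px [360.  42.] [513.3  -4.1] [12.2 14.7] 89.0 z 48.5
amber bar 338 px [288.  37.] [431.7   3.6] [32.8 11.9] 89.9 z 43.4
red port 532 px [328.  87.] [476.4 -53.4] [27.2 27.2] 89.1 z 68.6
red tongue 127 px [357. 101.] [512.7 -67.4] [11.4 13.7] 89.1 z 48.5
red bar 275 px [290.  89.] [431.6 -52.2] [31.8 11. ] 87.8 z 43.4
blue 0 0 rim-plug None
green 0 0 rim-plug None
amber 415 37 rim-plug 3.24
red 329 31 rim-plug 3.38
```

View pics/end.png

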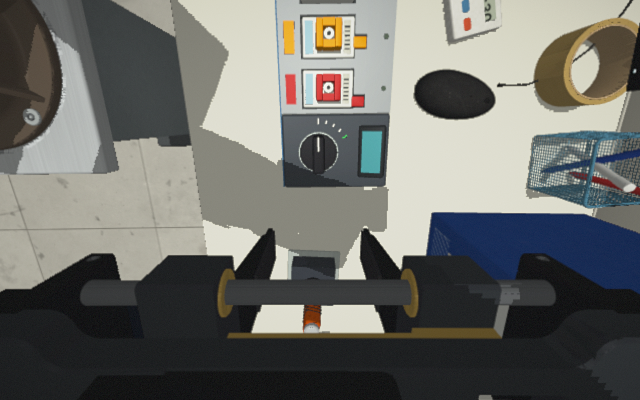

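The knob bar is back at rest (319,150, upright in the view, same 89.5° as before), red and amber are seated, and the punch is in its stand (312,318). I make one quick top-camera check of blue and green, then hand in.

```bash
python3 - <<'E'
from carts import *
im,rz,K,D,W=cam('top'); P=cloud(rz,K,D,W); hs=cv2.cvtColor(im,cv2.COLOR_BGR2HSV); Hh=hs[...,0].astype(int)
ok=True
for n in TG:
    a,b=HU[n]; m=(((Hh>=a)&(Hh<=b))|((Hh-180>=a)&(Hh-180<=b)))&(hs[...,1]>110)&(hs[...,2]>60)&(abs(P[...,2]-70)<5)&(abs(P[...,0]-477)<30)&(abs(P[...,1]-30)<130)
    v,u=np.where(m); o=ray(np.c_[u,v],70,K,D,W); print(n,len(v),((o.max(0)+o.min(0))/2).round(1)[:2],'z',np.median(P[m][:,2]).round(1))
c=P[(np.hypot(P[...,0]-452,P[...,1]+331)<25)&(P[...,2]>125)&(P[...,2]<145)]; print('cap',c.mean(0))
for q in[(302,158),(245,172)]: print(P[q[1],q[0]].round(1))
at()
E
```

```text
blue 83 [476.4 114.5] z 69.9
green 60 [476.6  59.5] z 70.2
amber 85 [4.776e+02 3.000e-01] z 70.3
red 89 [476.4 -53.6] z 69.9
cap [nan nan nan]
[658.5  41.1  12.6]
[628.8 200.4  16.4]
t 64.1 [ 463.1 -168.3  213.1] yaw [3.1415e+00 1.0000e-04 1.5551e+00] F [ 0.4 -0.  -0.3] op 56.7 j [-0.48  0.28  1.84 -0.    1.02 -0.47]<stdin>:7: RuntimeWarning: Mean of empty slice.
  ret = um.true_divide(
```

```bash
python3 -c "
from cell import env
print(env.job_done())"
```

```text
the job is handed in; nothing more can be done
None
```

I handed the job in at about 64 s; it reports no verdict. All four cartridges were present. I laid each one in its own pocket, drove each plug with one stroke of the punch, and put the punch back in its stand. I then twisted the knob clockwise, turned it back still gripped rather than letting it spring back freely, and released it.

**Last checks:**
- **Plugs:** all four read 3.2–3.4 mm below the rim after pressing (0.6 mm as supplied).
- **Cartridges:** all four rims were at z≈70 in the final top view. Amber measured about 1–3 mm more to −y than before, depending on the view. That is roughly the pocket's play plus the camera error, so I left it.
- **Punch:** before I turned the knob, its cap was at z≈135 over the stand's centre in both fixed cameras. In the final top view the arm hid it, but the last wrist picture showed it in the stand.
- **Knob:** the moment jumped from 0.19 to 0.74 Nm at the stop, after the tool had turned 1.095 rad. The bar's angle afterwards was 89.5°, against 89.65° at rest before.
- **Timer and pen:** not touched; they read within about 3 mm of their first positions.

**What did not go as expected:**
- The first two grasps on amber closed on nothing. The real fingertips sit about 24 mm short of the reported tool point, so I allowed for that in every later height.
- Amber first caught on its pocket's edge, with 24 N on the tool, and dropped in after a 2 mm correction.
- The wrist camera has a small bias of about 2 mm that changes with height and heading. I took matching measurements from similar heights so that it mostly cancelled.

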